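# Refit the hinged wing and the control knobs of a cleaned gas cooker

### The job

The table-top gas cooker has been cleaned and must be put together again: stand the loose side wing on the cooker's top with its knuckle over the fixed knuckle and its sheet running straight back along the side edge, and drop the hinge pin down through both knuckles until its head rests on them. Push every knob that lies on the table onto a bare spindle, bore flat to spindle flat, until it snaps and sits flush on the cooker's top. Leave the pot, bowl, jar and wooden spoon where they are.

Things in the scene. Friction and masses are not known exactly. Their poses are not given: they have to be found in the camera images.
- cooker: Low steel gas cooker, fixed, 340 mm deep (x), 440 mm wide (y), flat top 60 mm above the table. Origin under the middle of its front edge at table height; x to its back, y to its left, z up. Four bare spindles along the front, fixed knuckle at the left front corner. Behind, two burners with crossed bars 30 mm high, 150 mm long, centred 235 mm back, 60 mm left and 120 mm right of the middle.
- hinge (a point): Centre of the fixed knuckle's foot, at the height of the cooker's top (60 mm above the table). The knuckle is an upright steel tube, 28 mm outside diameter, 29 mm high, with an upright 14 mm hole right down to the cooker's top.
- spindle1: Upright fixed brass D-spindle, 14 mm diameter, 24 mm high above the cooker's top (uppermost 5 mm tapered), with one flat 1.5 mm from the axis. Origin on its axis at the height of the cooker's top; x points straight out of the flat (to the cooker's front), z up. A sprung ball in its rounded back, 12 mm up, makes the snap. The four are 80 mm apart; no. 1 is the cooker's rightmost.
- spindle2: Upright fixed brass D-spindle, 14 mm diameter, 24 mm high above the cooker's top (uppermost 5 mm tapered), with one flat 1.5 mm from the axis. Origin on its axis at the height of the cooker's top; x points straight out of the flat (to the cooker's front), z up. A sprung ball in its rounded back, 12 mm up, makes the snap. The four are 80 mm apart; no. 1 is the cooker's rightmost.
- spindle3: Upright fixed brass D-spindle, 14 mm diameter, 24 mm high above the cooker's top (uppermost 5 mm tapered), with one flat 1.5 mm from the axis. Origin on its axis at the height of the cooker's top; x points straight out of the flat (to the cooker's front), z up. A sprung ball in its rounded back, 12 mm up, makes the snap. The four are 80 mm apart; no. 1 is the cooker's rightmost.
- spindle4: Upright fixed brass D-spindle, 14 mm diameter, 24 mm high above the cooker's top (uppermost 5 mm tapered), with one flat 1.5 mm from the axis. Origin on its axis at the height of the cooker's top; x points straight out of the flat (to the cooker's front), z up. A sprung ball in its rounded back, 12 mm up, makes the snap. The four are 80 mm apart; no. 1 is the cooker's rightmost.
- knob1: Black knob (may be absent), upright on the table, 70 g: flange 60 mm across, 8 mm thick; above it a grip bar 56 mm long (x), 24 mm wide, top 40 mm above the underside. Origin: centre of the underside, on the bore's axis; x to the pointer end (white line). D bore from below, 26 mm deep, 1 mm clear, flat on the pointer side. Fits any spindle, x along its x; the push, up to 15 N, snaps 5 mm before home.
- knob2: Black knob (may be absent), upright on the table, 70 g: flange 60 mm across, 8 mm thick; above it a grip bar 56 mm long (x), 24 mm wide, top 40 mm above the underside. Origin: centre of the underside, on the bore's axis; x to the pointer end (white line). D bore from below, 26 mm deep, 1 mm clear, flat on the pointer side. Fits any spindle, x along its x; the push, up to 15 N, snaps 5 mm before home.
- knob3: Black knob (may be absent), upright on the table, 70 g: flange 60 mm across, 8 mm thick; above it a grip bar 56 mm long (x), 24 mm wide, top 40 mm above the underside. Origin: centre of the underside, on the bore's axis; x to the pointer end (white line). D bore from below, 26 mm deep, 1 mm clear, flat on the pointer side. Fits any spindle, x along its x; the push, up to 15 N, snaps 5 mm before home.
- knob4: Black knob (may be absent), upright on the table, 70 g: flange 60 mm across, 8 mm thick; above it a grip bar 56 mm long (x), 24 mm wide, top 40 mm above the underside. Origin: centre of the underside, on the bore's axis; x to the pointer end (white line). D bore from below, 26 mm deep, 1 mm clear, flat on the pointer side. Fits any spindle, x along its x; the push, up to 15 N, snaps 5 mm before home.
- wing: Loose wind shield: upright sheet 8 mm thick, 64 mm high, on two cross feet 50 mm wide (x = 45 and 130 mm), at one end a knuckle tube 28 mm across with a 14 mm through hole, underside 30 mm and top 64 mm above the feet. Origin on the knuckle's axis at foot level; x along the sheet, which ends at x = 140 mm. 0.28 kg, centre x = 70 mm. In place: origin at the hinge point, x along the cooker's x.
- wing_end (a point): Free end of the wing's sheet, 140 mm along x from the knuckle's axis, 30 mm above its feet.
- pin: Hinge pin, standing upright in a wooden rest: round dark head 24 mm diameter, 35 mm high; below it a steel shank 12 mm diameter, 62 mm long, its last 13 mm tapering to 5 mm. Origin on the axis at the underside of the head; z up to the head. Home in the hinge, the origin is 64 mm above the hinge point. About 0.1 kg.
- pin_rest: Dark wooden block 70 x 70 x 45 mm, fixed to the table, with a 40 mm deep upright 15 mm hole in the middle of its top in which the pin stands (the pin's origin then 67 mm above the table). Origin at the centre of its underside.
- pot: Aluminium pot, 170 mm across the rim and 60 mm high, on the right burner: leave alone. Origin at the centre of its underside.
- bowl: Terracotta bowl, 110 mm across, 45 mm high: leave alone. Origin at the centre of its underside.
- jar: Glass jar, 70 mm across, 100 mm high: leave alone. Origin at the centre of its underside.
- spoon: Wooden spoon 200 mm long, lying: leave alone. Origin under its middle.
There are look-alikes about, which are no part of the job. What is shaped like the knob2 but orange, pink or yellow is not meant.

How it is judged:
On the way, in this order (a step that is already met when the one before it is completed fails the run):
1. the wing stands on the cooker with its knuckle over the fixed knuckle (horizontal distance between wing and hinge below 0.008 m and z of wing in the frame of hinge below 0.004 m and angle between wing's own z axis and vertical below 0.07 rad and angle between the x axis of wing and the x axis of cooker, either way round below 0.35 rad and x of wing_end in the frame of cooker above 0.12 m), for 0.2 s.
2. the pin is down through both knuckles (horizontal distance between pin and hinge below 0.004 m and z of pin in the frame of hinge below 0.068 m and angle between pin's own z axis and vertical below 0.06 rad and horizontal distance between wing and hinge below 0.005 m and z of wing in the frame of hinge below 0.004 m and angle between wing's own z axis and vertical below 0.07 rad and angle between the x axis of wing and the x axis of cooker, either way round below 0.35 rad and x of wing_end in the frame of cooker above 0.12 m), for 0.2 s.
At the end, for the whole second after the job is handed in: Wing upright on the cooker, knuckle axes within 4 mm, sheet towards the back within 20 degrees; pin through both, head within 4 mm of its seat; every knob present on a spindle (within 3 mm), flat to flat, underside within 2.5 mm of the cooker's top; all at rest (horizontal distance between each of wing, pin and hinge below 0.004 m and z of wing in the frame of hinge below 0.004 m and angle between wing's own z axis and vertical below 0.07 rad and angle between the x axis of wing and the x axis of cooker, either way round below 0.35 rad and x of wing_end in the frame of cooker above 0.12 m and z of pin in the frame of hinge below 0.068 m and angle between pin's own z axis and vertical below 0.06 rad and ((horizontal distance between knob1 and spindle1 below 0.003 m and z of knob1 in the frame of spindle1 below 0.0025 m and angle between the x axis of knob1 and the x axis of spindle1, either way round below 0.25 rad) or (horizontal distance between knob1 and spindle2 below 0.003 m and z of knob1 in the frame of spindle2 below 0.0025 m and angle between the x axis of knob1 and the x axis of spindle2, either way round below 0.25 rad) or (horizontal distance between knob1 and spindle3 below 0.003 m and z of knob1 in the frame of spindle3 below 0.0025 m and angle between the x axis of knob1 and the x axis of spindle3, either way round below 0.25 rad) or (horizontal distance between knob1 and spindle4 below 0.003 m and z of knob1 in the frame of spindle4 below 0.0025 m and angle between the x axis of knob1 and the x axis of spindle4, either way round below 0.25 rad)) and ((horizontal distance between knob2 and spindle1 below 0.003 m and z of knob2 in the frame of spindle1 below 0.0025 m and angle between the x axis of knob2 and the x axis of spindle1, either way round below 0.25 rad) or (horizontal distance between knob2 and spindle2 below 0.003 m and z of knob2 in the frame of spindle2 below 0.0025 m and angle between the x axis of knob2 and the x axis of spindle2, either way round below 0.25 rad) or (horizontal distance between knob2 and spindle3 below 0.003 m and z of knob2 in the frame of spindle3 below 0.0025 m and angle between the x axis of knob2 and the x axis of spindle3, either way round below 0.25 rad) or (horizontal distance between knob2 and spindle4 below 0.003 m and z of knob2 in the frame of spindle4 below 0.0025 m and angle between the x axis of knob2 and the x axis of spindle4, either way round below 0.25 rad)) and ((horizontal distance between knob3 and spindle1 below 0.003 m and z of knob3 in the frame of spindle1 below 0.0025 m and angle between the x axis of knob3 and the x axis of spindle1, either way round below 0.25 rad) or (horizontal distance between knob3 and spindle2 below 0.003 m and z of knob3 in the frame of spindle2 below 0.0025 m and angle between the x axis of knob3 and the x axis of spindle2, either way round below 0.25 rad) or (horizontal distance between knob3 and spindle3 below 0.003 m and z of knob3 in the frame of spindle3 below 0.0025 m and angle between the x axis of knob3 and the x axis of spindle3, either way round below 0.25 rad) or (horizontal distance between knob3 and spindle4 below 0.003 m and z of knob3 in the frame of spindle4 below 0.0025 m and angle between the x axis of knob3 and the x axis of spindle4, either way round below 0.25 rad)) and ((horizontal distance between knob4 and spindle1 below 0.003 m and z of knob4 in the frame of spindle1 below 0.0025 m and angle between the x axis of knob4 and the x axis of spindle1, either way round below 0.25 rad) or (horizontal distance between knob4 and spindle2 below 0.003 m and z of knob4 in the frame of spindle2 below 0.0025 m and angle between the x axis of knob4 and the x axis of spindle2, either way round below 0.25 rad) or (horizontal distance between knob4 and spindle3 below 0.003 m and z of knob4 in the frame of spindle3 below 0.0025 m and angle between the x axis of knob4 and the x axis of spindle3, either way round below 0.25 rad) or (horizontal distance between knob4 and spindle4 below 0.003 m and z of knob4 in the frame of spindle4 below 0.0025 m and angle between the x axis of knob4 and the x axis of spindle4, either way round below 0.25 rad)) and linear speed of each of wing, pin, knob1, knob2, knob3, knob4 below 0.02 m/s); the robot touches nothing.
It fails at once if a bystander (pot, bowl, jar, spoon) is moved more than 3 cm (distance of any of pot, bowl, jar, spoon from where it was at the start of the episode above 0.03 m).
It fails at once if the pot, bowl or jar is tipped over (angle between any of pot, bowl, jar's own z axis and vertical above 0.4 rad).
Of knob1, knob2, knob3, knob4 only 2 to 4 are there at a start; the rules pass over those that are not, and their reading is None.
At some moment in a run one of knob1, knob2, knob3, knob4 may be knocked a few centimetres aside while the robot is not near it.
It also fails if it takes over 210 s, if anything falls off the work surface, if the arm or the gripper's body presses on something with over 40 N, if the wrist force passes 120 N, or if a joint passes its speed limit or range.

### The arm

A 6-joint arm with a two-finger parallel gripper is mounted at the origin on the work surface. World frame = base frame: x ahead of the robot, y to its left, z up, the work surface at z = 0. Lengths are in m, angles in rad, forces in N, time in s.
With the tool pointing down it reaches from about 0.35 to 0.775 m from the base axis. Payload 7.3 kg.
Tool frame: the origin (TCP) lies at the very end of the fingers, on their centre line; the grasp point (between the pads) lies 19 mm behind it; z points along the fingers, y is the line along which they close (so a half turn about z gives the same grasp; the last joint's range is limited). The gripper opens to 92 mm and grips with 3 to 60 N. Pads are 19 mm wide; open, the fingers measure 130 mm over their backs; the gripper's body (75 mm by 190 mm) begins 47 mm behind the grasp point.
Start: joints at [-1.353, 0.342, 1.524, -0, 1.275, -0.146], TCP at [0.187, -0.491, 0.227] pointing down, gripper open.
Joint ranges: [-2.53, 2.53], [-0.77, 2.02], [0.04, 2.7], [-1, 4.14], [0.28, 2.66], [-3.11, 3.11]. Speed limits (rad/s): [2.57, 2.57, 3.14, 3.14, 3.14, 3.14].

### API

Orientations are given as [roll, pitch, yaw] about the fixed x, y, z axes, in that order (R = Rz(yaw) Ry(pitch) Rx(roll)).
In Python, from cell import robot gives the robot as it stands.
- The arm moves only by the tool apply_moves, never from a script. Its argument "motion" is text: rows parted by semicolons, each of 7 numbers parted by spaces: the opening in per cent of the stroke, from 0 (shut) to 100 (fully open), then the shift along the tool's x, y, z in cm, then the turn, a rotation vector about the tool's x, y, z in rad. A call has 1 to 20 rows; each row shifts and turns the commanded pose from where the row before left it, along the tool's axes as they then stand; what a row does not reach is not made up. A row lasts 1/8 s, in which the tool goes at most 62.5 mm and 10.7 degrees, less where a joint would pass 70% of its speed; a pose out of reach is approached as far as the arm can. A call with a gripper value outside its range is refused whole. The fingers move at their own pace and stop on an object; "force" is the grip in N (left out, the last holds). Time passes only in rows, so rows that do not move let the fingers close. It gives the time, the measured TCP pose, the force, the opening and the grip force at its end, in the units of the state.
- robot.observe(): the state, without advancing time (a new reading comes with each control period).
- robot.read_camera(name): name is "scene" or "top" or "wrist"; returns a dict with "img" (480x640x3 uint8, red, green, blue), "fovy" (degrees; the focal length in pixels is half the picture's height over the tangent of half this angle, whatever the lens; pixels are square), "cx", "cy" (the principal point, pixels), "k1" (the pictures are not rectified: a ray, as slopes to the right and down, at radius r is drawn at 1 + k1 r^2 times it, then the intrinsics apply), "R" (3x3) and "t" (3): a world point X has camera coordinates R X + t; the wrist camera has in their place "hand_eye" (4x4, takes a point from camera to tool coordinates, whose origin is the TCP and whose axes are the flange's). Camera axes: x right, y down, z forward; pixel columns grow to the right and rows downward; lengths in m; the calibration is good to about 2 mm. A picture is of the moment at which its call begins: read the wrist's pose just before it. There is no depth.
- robot.hand_in(): hands the job in; it is judged then, once.
Trained networks look in a picture, given as the dict that the camera call returned (one of the last four; its "shot" number tells which), for a name from the list of things; names that differ only in an ending like _2 or _b are one class to them, and where a whole thing is asked for, a point or a joint stands for the part that bears it (a point fixed in the world has none). Each returns a list of dicts, best first, with "score" (0 to 1); they miss things now and then, are a little off and sometimes report something else, mostly with a low value. They report only what shows in the picture. A call takes as long as a camera call. They do not tell look-alikes from the thing itself.
- robot.search_frame(target, picture): "centre" ([x, y, z] in m, in world coordinates, good to about 4 mm: the middle of the surface that is visible of it).
- robot.trace(target, picture): "pixels" (480x640 bool, what is visible of it).
The state is a dict: "time": time; "qpos": joint angles; "qvel": joint speeds; "joint_efforts": joint torques, N m; "tool_pos": TCP position; "tool_rot": TCP orientation; "contact_force": force on the tool from outside, world axes, zero at the start; "torque": the same for the moment, N m; "opening": finger opening in m; "grip_force": force on a finger pad.
Only numpy, scipy, OpenCV 4.12 (cv2) and the standard library are available. Lean on these libraries where they do the work, as an engineer would, in place of code of your own. Each camera call takes 0.05 s, during which the arm holds its last target. There are 200 camera calls.

## Working session

There is one attempt and no reset: what is moved stays moved. The work goes in short steps, Python scripts to look and compute and a tool call to move; the robot and the scene stay as the last step left them, time stands still between calls to the robot, and variables do not carry over. Pictures are saved under pics/ and viewed, at most 14 in all, crops included, and the job is handed in when it is done.

Besides the shell and the picture viewer there is one more tool, called as name(argument=value, ...) on one line, values as JSON. apply_moves: Moves the arm, as the interface text tells. Its arguments: {"type":"object","properties":{"motion":{"type":"string"},"force":{"type":"number"}},"required":["motion"]}

```bash
mkdir -p pics; ls; cat > h.py <<'E'
import numpy as np, cv2
from scipy.spatial.transform import Rotation as Ro
from cell import robot
def K(p):
    f=240/np.tan(np.radians(p["fovy"])/2); return np.array([[f,0,p["cx"]],[0,f,p["cy"]],[0,0,1.]])
def ext(p,s=None):
    if "R" in p: return np.array(p["R"]),np.array(p["t"])
    T=np.eye(4); T[:3,:3]=Ro.from_euler('xyz',s["tool_rot"]).as_matrix(); T[:3,3]=s["tool_pos"]
    M=np.linalg.inv(T@np.array(p["hand_eye"])); return M[:3,:3],M[:3,3]
def proj(X,p,s=None):
    R,t=ext(p,s); X=np.atleast_2d(X)
    return cv2.projectPoints(X.astype(float),cv2.Rodrigues(R)[0],t,K(p),np.array([p["k1"],0,0,0.]))[0][:,0]
def onz(uv,z,p,s=None):
    R,t=ext(p,s)
    n=cv2.undistortPointsIter(np.array(uv,float).reshape(-1,1,2),K(p),np.array([p["k1"],0,0,0.]),None,None,(3,50,1e-10))[:,0]
    d=np.c_[n,np.ones(len(n))]@R; o=-R.T@t
    return o+d*((z-o[2])/d[:,2])[:,None]
def shot(name,fn=None):
    s=robot.observe(); p=robot.read_camera(name)
    if fn: cv2.imwrite("pics/"+fn,cv2.cvtColor(p["img"],cv2.COLOR_RGB2BGR))
    return p,s
E
python3 - <<'E'
from h import *
for c in("top","scene"):
    p,s=shot(c,c+"0.png"); print(c,p["fovy"],p["k1"],(-np.array(p["R"]).T@p["t"]).round(3))
    for n in["cooker","hinge","spindle1","knob1","wing","wing_end","pin","pin_rest","pot","bowl","jar","spoon"]:
        print(n,[(np.round(r["centre"],3).tolist(),round(r["score"],2)) for r in robot.search_frame(n,p)])
print(s)
E
```

```text
pics
top 50.10128580842526 -0.09789232264441985 [ 0.242 -0.021  1.473]
cooker [([0.626, 0.097, 0.054], 0.84)]
hinge [([0.626, 0.094, 0.059], 0.91), ([0.393, 0.209, 0.052], 0.26)]
spindle1 []
knob1 [([0.428, -0.223, 0.031], 0.79), ([0.259, -0.43, 0.03], 0.77), ([0.446, -0.397, 0.032], 0.73), ([0.534, -0.298, 0.03], 0.68), ([0.71, -0.445, 0.023], 0.57), ([0.556, -0.379, 0.034], 0.55)]
wing [([0.391, 0.207, 0.054], 0.87)]
wing_end [([0.391, 0.215, 0.054], 0.55), ([0.558, -0.384, 0.032], 0.51)]
pin []
pin_rest [([0.411, -0.072, 0.044], 0.74)]
pot [([0.389, 0.21, 0.054], 0.64)]
bowl [([0.692, -0.332, 0.021], 0.94)]
jar [([0.538, 0.423, 0.1], 0.55)]
spoon [([0.337, -0.354, 0.014], 0.73), ([0.558, -0.384, 0.035], 0.23)]
scene 53.19912662282027 -0.017175234518852223 [ 1.309 -0.098  0.85 ]
cooker [([0.76, 0.101, 0.061], 0.78)]
hinge [([0.668, -0.333, 0.029], 0.62), ([0.765, 0.1, 0.059], 0.61), ([0.538, -0.047, 0.076], 0.47)]
spindle1 [([0.548, 0.114, 0.08], 0.61), ([0.536, -0.043, 0.074], 0.5), ([0.542, 0.036, 0.074], 0.47), ([0.463, -0.398, 0.022], 0.21)]
knob1 [([0.575, -0.384, 0.02], 0.92)
[... 595 characters left out ...]
.357, 0.011], 0.66)]
{'time': 0.65, 'qpos': array([-1.35301593e+00,  3.41984082e-01,  1.52411061e+00,  6.47827088e-06,
        1.27535235e+00, -1.45958892e-01]), 'qvel': array([-0.00074744, -0.00143634, -0.00031849,  0.00045621,  0.00068744,
       -0.00084008]), 'joint_efforts': array([-2.27127953e-04, -4.30977130e+01, -2.44424754e+01,  7.17382086e-02,
        4.82717471e-02,  9.41753086e-06]), 'tool_pos': array([ 0.18682917, -0.49066335,  0.22674507]), 'tool_rot': array([3.14144770e+00, 1.50450233e-05, 3.63737400e-01]), 'contact_force': array([-0.68270439,  0.34854081,  0.18174997]), 'torque': array([-0.01615983,  0.01841757,  0.00036088]), 'grip_force': 0.0, 'opening': 0.0918322134246471}
```

View pics/top0.png

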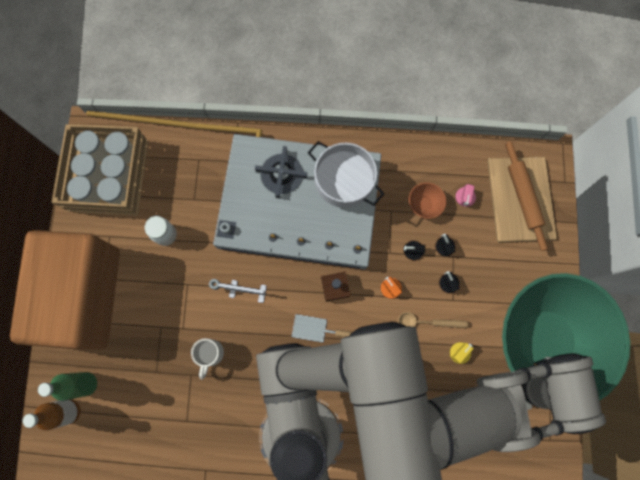

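View pics/scene0.png

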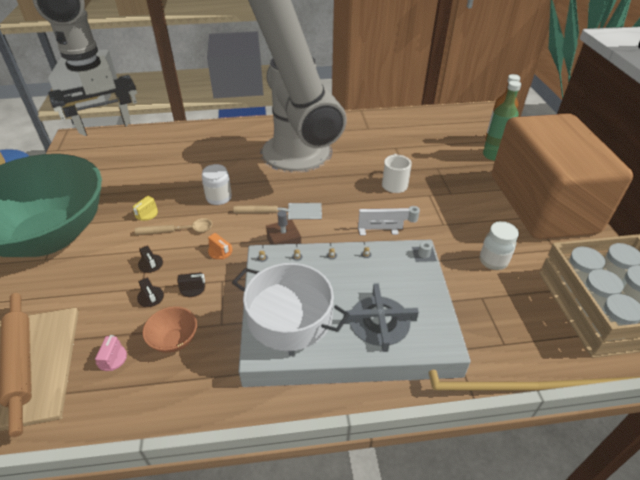

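The top view shows black knobs at (414,250), (445,245) and (450,283). The look-alikes are orange (391,287), yellow (461,352) and pink (466,196). The wing is at (237,290) with its knuckle at (213,284), the pin and rest at (336,286), the hinge knuckle at (227,229), and the spindles at (272,237), (300,240), (329,244) and (357,248).

```bash
python3 - <<'E'
from h import *
p,s=shot("top"); g=lambda u,z:onz(u,z,p).round(4).tolist()
print("corners",g([[231,136],[381,148],[369,266],[215,249]],.06))
print("spind",g([[272,237],[300,240],[329,244],[357,248]],.084))
print("hinge",g([[227,229]],.089)); print("wing",g([[213,284],[266,291]],.064),"pin",g([[336,285]],.1))
print("knobs",g([[414,250],[445,245],[450,283]],.03))
w,s=shot("wrist"); print(np.round(w["hand_eye"],3),w["fovy"],w["k1"])
im=cv2.cvtColor(p["img"],cv2.COLOR_RGB2BGR)
a=cv2.resize(im[215:305,200:280],None,fx=5,fy=5,interpolation=3); b=cv2.resize(im[215:305,390:470],None,fx=5,fy=5,interpolation=3)
cv2.imwrite("pics/c1.png",np.hstack([a,b]))
E
```

```text
corners [[0.8416, 0.2582, 0.06], [0.8301, -0.1854, 0.06], [0.4777, -0.1629, 0.06], [0.5001, 0.2711, 0.06]]
spind [[0.5389, 0.1111, 0.084], [0.5351, 0.0331, 0.084], [0.5286, -0.0476, 0.084], [0.522, -0.1254, 0.084]]
hinge [[0.5531, 0.2372, 0.089]]
wing [[0.4007, 0.2664, 0.064], [0.3904, 0.1181, 0.064]] pin [[0.4141, -0.0722, 0.1]]
knobs [[0.5368, -0.2937, 0.03], [0.5568, -0.3836, 0.03], [0.4471, -0.3992, 0.03]]
[[ 0.    -0.953 -0.303  0.082]
 [ 1.     0.    -0.    -0.001]
 [ 0.    -0.303  0.953 -0.158]
 [ 0.     0.     0.     1.   ]] 71.47307499578494 -0.06179633804508463
```

View pics/c1.png

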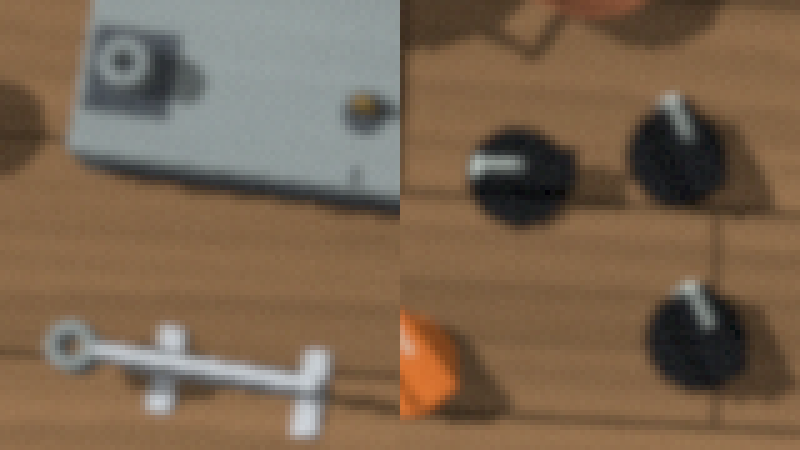

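The crop confirms three black knobs with white pointer lines, and that the wing's knuckle is at its left end. The cooker's yaw is about -0.071 and the wing's x points to about -1.64. I'll move over the wing first.

```bash
cat >> h.py <<'E'
def plan(wps,op,start=None,step=.05,ta=.16):
    """wps: list of (x,y,z,yaw[,step]); tool down. prints rows in tool axes"""
    s=robot.observe(); P=np.array(s["tool_pos"]); y=s["tool_rot"][2]
    if start: P,y=np.array(start[:3]),start[3]
    out=[]
    Rc=Ro.from_euler('xyz',s["tool_rot"]).as_matrix() if not start else Ro.from_euler('xyz',[np.pi,0,y]).as_matrix()
    for w in wps:
        T=np.array(w[:3]); st=w[4] if len(w)>4 else step
        dy=(w[3]-y+np.pi)%(2*np.pi)-np.pi
        n=int(max(np.ceil(np.linalg.norm(T-P)/st-1e-6),np.ceil(abs(dy)/ta-1e-6),1))
        for i in range(1,n+1):
            Q=P+(T-P)*i/n; Rn=Ro.from_euler('xyz',[np.pi,0,y+dy*i/n]).as_matrix()
            d=Rc.T@(Q-(P+(T-P)*(i-1)/n))*100; r=Ro.from_matrix(Rc.T@Rn).as_rotvec()
            out.append(" ".join([str(op)]+["%g"%(round(v,2)+0.) for v in d]+["%g"%(round(v,3)+0.) for v in r])); Rc=Rn
        P,y=T,y+dy
    print(len(out),"; ".join(out))
E
python3 -c "
from h import *
plan([(.45,-.2,.26,.9),(.40,.19,.24,1.5)],100)"
```

```text
16 100 4.37 -2.22 -0.42 0 0 -0.067; 100 4.51 -1.93 -0.42 0 0 -0.067; 100 4.63 -1.62 -0.42 0 0 -0.067; 100 4.72 -1.31 -0.42 0 0 -0.067; 100 4.8 -0.99 -0.42 0 0 -0.067; 100 4.86 -0.66 -0.42 0 0 -0.067; 100 4.89 -0.34 -0.42 0 0 -0.067; 100 4.9 -0.01 -0.42 0 0 -0.067; 100 3.43 -3.52 0.25 0 0 -0.075; 100 3.68 -3.25 0.25 0 0 -0.075; 100 3.92 -2.97 0.25 0 0 -0.075; 100 4.13 -2.67 0.25 0 0 -0.075; 100 4.32 -2.35 0.25 0 0 -0.075; 100 4.48 -2.02 0.25 0 0 -0.075; 100 4.62 -1.68 0.25 0 0 -0.075; 100 4.73 -1.33 0.25 0 0 -0.075
```

apply_moves(motion="100 4.37 -2.22 -0.42 0 0 -0.067; 100 4.51 -1.93 -0.42 0 0 -0.067; 100 4.63 -1.62 -0.42 0 0 -0.067; 100 4.72 -1.31 -0.42 0 0 -0.067; 100 4.8 -0.99 -0.42 0 0 -0.067; 100 4.86 -0.66 -0.42 0 0 -0.067; 100 4.89 -0.34 -0.42 0 0 -0.067; 100 4.9 0 -0.42 0 0 -0.067; 100 3.43 -3.52 0.25 0 0 -0.075; 100 3.68 -3.25 0.25 0 0 -0.075; 100 3.92 -2.97 0.25 0 0 -0.075; 100 4.13 -2.67 0.25 0 0 -0.075; 100 4.32 -2.35 0.25 0 0 -0.075; 100 4.48 -2.02 0.25 0 0 -0.075; 100 4.62 -1.68 0.25 0 0 -0.075; 100 4.73 -1.33 0.25 0 0 -0.075; 100 0 0 0 0 0 0; 100 0 0 0 0 0 0")

```text
time: 3.65
tool_pos: [0.4001, 0.1897, 0.2403]
tool_rot: [3.142, 0.001, 1.5]
contact_force: [-0.2, -0.0, 0.5]
opening: 0.0917
grip_force: 0.0
```

```bash
python3 - <<'E'
from h import *
s0=robot.observe(); print(s0["tool_pos"],s0["tool_rot"],s0["qpos"])
p,s=shot("wrist","w1.png")
E
```

```text
[0.40012953 0.18973913 0.24026076] [3.14154721e+00 5.76152925e-04 1.50011623e+00] [ 2.69806295e-01  1.79059212e-01  1.70918182e+00 -5.87584970e-04
  1.25350124e+00  3.40669749e-01]
```

View pics/w1.png

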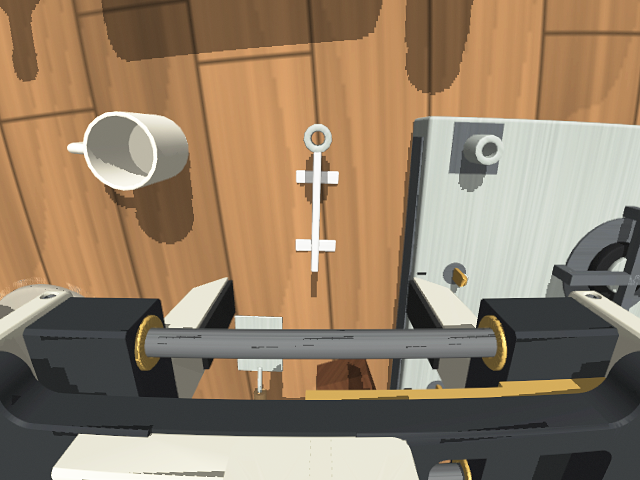

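The wrist picture shows the wing's knuckle ring at (317,138), its sheet end at (315,271), the fixed knuckle's ring at (488,150) and a spindle at (459,276).

```bash
cat >> h.py <<'E'
def hole(p,uv,r=16,thr=None):
    "centroid of the bright ring near uv via min enclosing of outer blob"
    x,y=map(int,uv); c=cv2.cvtColor(p["img"],cv2.COLOR_RGB2HSV)[y-r:y+r,x-r:x+r]
    m=((c[...,1]<45)&(c[...,2]>110)).astype(np.uint8)
    return m
E
python3 - <<'E'
from h import *
p,s=shot("wrist")
print("wing",onz([[317.5,137.5],[315,271]],.064,p,s).round(4),"hinge",onz([[488.5,149.5]],.089,p,s).round(4),"sp4",onz([[459,274]],.075,p,s).round(4))
im=cv2.cvtColor(p["img"],cv2.COLOR_RGB2BGR)
cv2.imwrite("pics/c2.png",np.hstack([cv2.resize(im[115:165,290:340],None,fx=8,fy=8,interpolation=0),cv2.resize(im[125:175,460:510],None,fx=8,fy=8,interpolation=0)]))
E
```

```text
wing [[0.4027 0.2682 0.064 ]
 [0.3896 0.1292 0.064 ]] hinge [[0.5585 0.2482 0.089 ]] sp4 [[0.5432 0.119  0.075 ]]
```

View pics/c2.png

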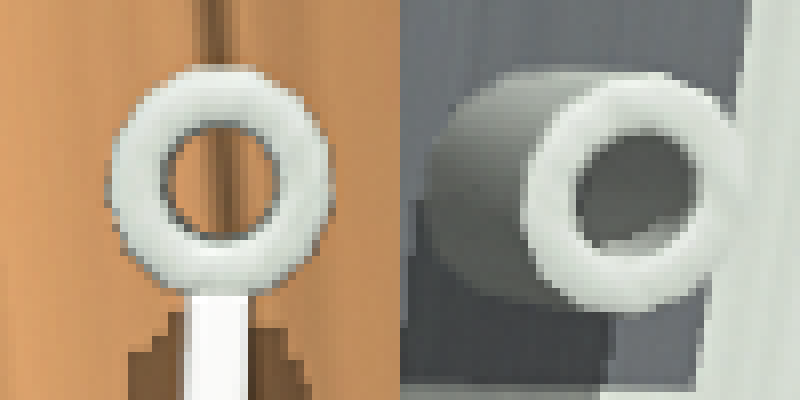

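```bash
python3 -c "
from h import *
plan([(.6375,.2464,.2653,3.07)],100,step=.06)"
```

```text
10 100 0.74 2.32 -0.25 0 0 -0.157; 100 0.37 2.41 -0.25 0 0 -0.157; 100 -0.01 2.44 -0.25 0 0 -0.157; 100 -0.39 2.41 -0.25 0 0 -0.157; 100 -0.76 2.32 -0.25 0 0 -0.157; 100 -1.12 2.17 -0.25 0 0 -0.157; 100 -1.44 1.97 -0.25 0 0 -0.157; 100 -1.73 1.72 -0.25 0 0 -0.157; 100 -1.98 1.42 -0.25 0 0 -0.157; 100 -2.18 1.1 -0.25 0 0 -0.157
```

apply_moves(motion="100 0.74 2.32 -0.25 0 0 -0.157; 100 0.37 2.41 -0.25 0 0 -0.157; 100 0 2.44 -0.25 0 0 -0.157; 100 -0.39 2.41 -0.25 0 0 -0.157; 100 -0.76 2.32 -0.25 0 0 -0.157; 100 -1.12 2.17 -0.25 0 0 -0.157; 100 -1.44 1.97 -0.25 0 0 -0.157; 100 -1.73 1.72 -0.25 0 0 -0.157; 100 -1.98 1.42 -0.25 0 0 -0.157; 100 -2.18 1.1 -0.25 0 0 -0.157; 100 0 0 0 0 0 0; 100 0 0 0 0 0 0")

```text
time: 5.25
tool_pos: [0.6368, 0.2466, 0.265]
tool_rot: [-3.141, -0.001, 3.066]
contact_force: [0.2, -0.4, -0.2]
opening: 0.0921
grip_force: 0.0
```

```bash
python3 - <<'E'
from h import *
p,s=shot("wrist"); print(s["tool_pos"],s["tool_rot"],proj([[.559,.249,.089],[.543,.117,.084],[.537,.037,.084]],p,s))
im=cv2.cvtColor(p["img"],cv2.COLOR_RGB2BGR)
u=proj([.559,.249,.089],p,s)[0].astype(int); x,y=u-25; print(x,y)
cv2.imwrite("pics/c3.png",np.hstack([cv2.resize(im[y:y+50,x:x+50],None,fx=8,fy=8,interpolation=0),cv2.resize(im[90:290,300:500],(400,400))])); cv2.imwrite("pics/w3.png",im)
E
```

```text
[0.63682093 0.24662915 0.26500298] [-3.14112418e+00 -9.92342958e-04  3.06570451e+00] [[315.50663708 138.36701802]
 [180.94343006 133.15860941]
 [103.40582206 135.03040055]]
290 113
```

View pics/c3.png

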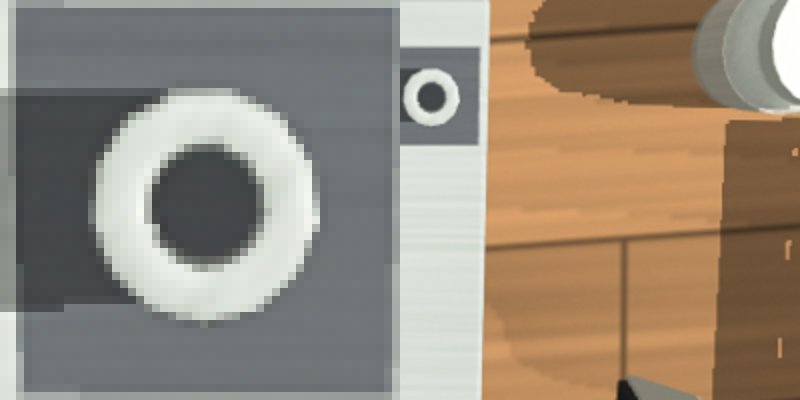

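The ring of the fixed knuckle is at (315.1,138.1), almost where the wing's ring was, so camera bias cancels. Next I'll get the cooker's yaw and plan the grasp.

```bash
python3 - <<'E'
from h import *
p,s=shot("wrist"); print("hinge",onz([[315.1,138.1]],.089,p,s).round(4))
im=p["img"]; hsv=cv2.cvtColor(im,cv2.COLOR_RGB2HSV); g=hsv[...,1].astype(int)
# left side edge of the top: first saturated (wood) column right of 500 per row
pts=[]
for y in range(95,250,5):
    c=np.where(hsv[y,500:580,1]>70)[0]
    if len(c): pts.append((500+c[0]-.5,y))
w=onz(pts,.06,p,s); vx,vy,_,_=cv2.fitLine(w[:,:2].astype(np.float32),cv2.DIST_HUBER,0,.01,.01).ravel(); print("edge yaw",np.arctan(vy/vx),w[0],w[-1])
m=((hsv[...,1]>120)&(hsv[...,2]>90)&(hsv[...,0]>12)&(hsv[...,0]<32)).astype(np.uint8); m[:, 430:]=0;m[300:]=0
n,_,st,ce=cv2.connectedComponentsWithStats(m); 
for a,b in zip(st[1:],ce[1:]):
    if a[4]>15: print(a,b.round(1),onz([b],.080,p,s).round(4))
plan([(.45,.22,.22,2.0),(.3956,.1935,.15,1.477),(.3956,.1935,.022,1.477)],100)
E
```

```text
hinge [[0.5586 0.2489 0.089 ]]
edge yaw -0.3684009 [0.53030435 0.49352897 0.06      ] [0.69367806 0.4548479  0.06      ]
[ 0  0  7  4 17] [2.2 0.9] [[ 0.3995 -0.0432  0.08  ]]
[    0     0   430   300 50287] [291.5  97.2] [[0.5189 0.229  0.08  ]]
[174 133  20   8 132] [183.6 136. ] [[0.5458 0.1177 0.08  ]]
[ 97 134  24   8 154] [108.8 137. ] [[0.5394 0.0398 0.08  ]]
[ 26 136  26   8 162] [ 39.  139.2] [[ 0.5334 -0.0377  0.08  ]]
14 100 2.63 -0.58 0.65 0 0 0.153; 100 2.51 -0.98 0.65 0 0 0.153; 100 2.33 -1.35 0.65 0 0 0.153; 100 2.1 -1.69 0.65 0 0 0.153; 100 1.82 -1.99 0.65 0 0 0.153; 100 1.5 -2.24 0.65 0 0 0.153; 100 1.14 -2.44 0.65 0 0 0.153; 100 -0.04 -1.51 1.75 0 0 0.131; 100 -0.23 -1.49 1.75 0 0 0.131; 100 -0.43 -1.45 1.75 0 0 0.131; 100 -0.61 -1.38 1.75 0 0 0.131; 100 0 0 4.27 0 0 0; 100 0 0 4.27 0 0 0; 100 0 0 4.27 0 0 0
```

apply_moves(motion="100 2.63 -0.58 0.65 0 0 0.153; 100 2.51 -0.98 0.65 0 0 0.153; 100 2.33 -1.35 0.65 0 0 0.153; 100 2.1 -1.69 0.65 0 0 0.153; 100 1.82 -1.99 0.65 0 0 0.153; 100 1.5 -2.24 0.65 0 0 0.153; 100 1.14 -2.44 0.65 0 0 0.153; 100 -0.04 -1.51 1.75 0 0 0.131; 100 -0.23 -1.49 1.75 0 0 0.131; 100 -0.43 -1.45 1.75 0 0 0.131; 100 -0.61 -1.38 1.75 0 0 0.131; 100 0 0 4.27 0 0 0; 100 0 0 4.27 0 0 0; 100 0 0 0 0 0 0; 100 0 0 0 0 0 0")

```text
time: 7.22
tool_pos: [0.3969, 0.1941, 0.0658]
tool_rot: [3.14, -0.001, 1.474]
contact_force: [-0.5, -0.3, 0.2]
opening: 0.0917
grip_force: 0.0
```

```bash
python3 - <<'E'
from h import *
p,s=shot("wrist","w4.png"); print(s["tool_pos"],s["tool_rot"])
print("proj knuckle/end",proj([[.4027,.2682,.064],[.3896,.1292,.064]],p,s))
plan([(.3956,.1935,.022,1.477)],100)
E
```

```text
[0.39690429 0.19414184 0.06583037] [ 3.13972141e+00 -6.69143767e-04  1.47437611e+00]
proj knuckle/end [[319.08366833 153.34647838]
 [319.89672559 393.35607499]]
1 100 -0.09 -0.18 4.41 0.003 -0.001 -0.002
```

View pics/w4.png

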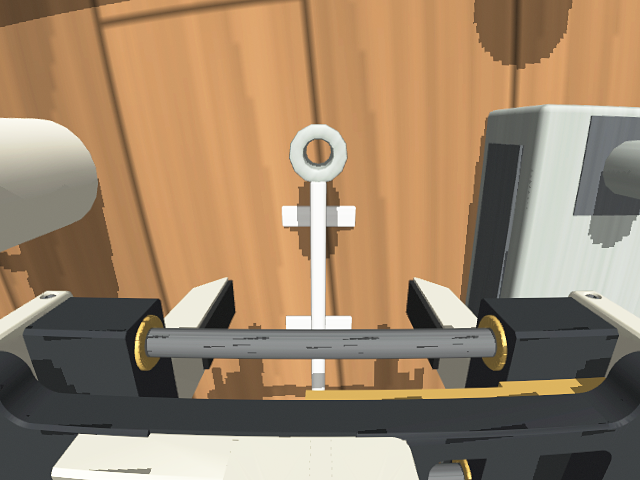

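The knuckle ring shows at (318,152), where it was predicted (319,153), so I'll descend and grip.

apply_moves(motion="100 -0.09 -0.1 2.2 0.002 0 0; 100 0 -0.05 2.1 0 0 0; 100 0 0 0 0 0 0; 0 0 0 0 0 0 0; 0 0 0 0 0 0 0; 0 0 0 0 0 0 0; 0 0 0 0 0 0 0; 0 0 0 0 0 0 0; 0 0 0 0 0 0 0; 0 0 0 0 0 0 0", force=25)

```text
time: 8.52
tool_pos: [0.3946, 0.1931, 0.0213]
tool_rot: [-3.14, 0.0, 1.475]
contact_force: [-1.1, 0.9, -0.5]
opening: 0.0264
grip_force: 0.0
```

```bash
python3 - <<'E'
from h import *
p,s=shot("wrist","w5.png"); print(s["tool_pos"],s["tool_rot"],s["opening"],s["grip_force"])
h=np.array([.5586,.2489]);cy=-.08
t=h+.075*np.array([np.cos(cy),np.sin(cy)]);print(t)
P=s["tool_pos"]
plan([(P[0],P[1],.16,1.477),(t[0],t[1],.16,cy+np.pi)],0)
E
```

```text
[0.39462494 0.19314416 0.02134967] [-3.13951932e+00  1.32069398e-04  1.47479945e+00] 0.026402722531365275 0.0
[0.63336013 0.2429064 ]
13 0 0 -0.01 -4.62 -0.002 0 -0.001; 0 0 0 -4.62 0 0 -0.001; 0 0 0 -4.62 0 0 -0.001; 0 0.72 2.33 0 0 0 -0.158; 0 0.34 2.41 0 0 0 -0.158; 0 -0.04 2.44 0 0 0 -0.158; 0 -0.43 2.4 0 0 0 -0.158; 0 -0.8 2.3 0 0 0 -0.158; 0 -1.15 2.15 0 0 0 -0.158; 0 -1.48 1.94 0 0 0 -0.158; 0 -1.77 1.68 0 0 0 -0.158; 0 -2.01 1.38 0 0 0 -0.158; 0 -2.2 1.05 0 0 0 -0.158
```

Still closing, so I'll wait.

apply_moves(motion="0 0 0 0 0 0 0; 0 0 0 0 0 0 0; 0 0 0 0 0 0 0; 0 0 0 0 0 0 0; 0 0 -0.01 -4.62 -0.002 0 0; 0 0 0 -4.62 0 0 -0.001; 0 0 0 -4.62 0 0 -0.001; 0 0 0 0 0 0 0; 0 0 0 0 0 0 0", force=25)

```text
time: 9.7
tool_pos: [0.3936, 0.1929, 0.1588]
tool_rot: [-3.139, 0.001, 1.477]
contact_force: [-1.1, 0.2, -3.5]
opening: 0.0076
grip_force: 25.0
```

```bash
python3 - <<'E'
from h import *
p,s=shot("wrist","w5.png"); print(s["tool_pos"],s["tool_rot"],s["opening"],s["grip_force"],s["contact_force"])
T=Ro.from_euler('xyz',s["tool_rot"]).as_matrix()
# expected knuckle top centre: tool x +75, TCP 22mm above feet -> knuckle top 42 mm behind
print(proj((np.array(s["tool_pos"])+T@[.075,0,-.042]),p,s))
E
```

```text
[0.39358187 0.19285424 0.15884118] [-3.13939884e+00  1.02223383e-03  1.47693396e+00] 0.007602283461540062 24.99899134039879 [-1.05814454  0.20781457 -3.51500298]
[[322.70673471 158.94188762]]
```

View pics/w5.png

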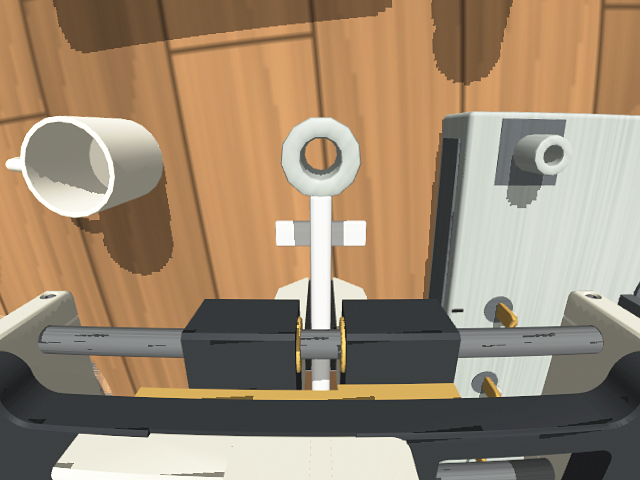

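The wing is gripped, with its knuckle ring at (321,156) against a prediction of (323,159), which is about 1 mm off. I'll use the measured offset.

```bash
python3 - <<'E'
from h import *
s=robot.observe();p=robot.read_camera("wrist")
im=p["img"]; 
T=Ro.from_euler('xyz',s["tool_rot"]).as_matrix(); P=np.array(s["tool_pos"])
hsv=cv2.cvtColor(im,cv2.COLOR_RGB2HSV); m=((hsv[...,1]<40)&(hsv[...,2]>90)).astype(np.uint8); m[:, :270]=0;m[:,372:]=0;m[192:]=0
c=max(cv2.findContours(m,0,2)[0],key=cv2.contourArea); (u,v),r=cv2.minEnclosingCircle(c); print(u,v,r)
k=T.T@(onz([[u,v]],P[2]+.0427,p,s)[0]-P); print("knuckle in tool",k)
h=np.array([.5586,.2489]);cy=-.08
y=cy+np.pi; R2=np.array([[np.cos(y),np.sin(y)],[np.sin(y),-np.cos(y)]])
t=h-R2@k[:2]; print(t)
plan([(t[0],t[1],.16,y)],0)
plan([(t[0],t[1],.16,y),(t[0],t[1],.12,y)],0,start=(t[0],t[1],.16,y))
E
```

```text
320.3864440917969 156.7672576904297 40.44893264770508
knuckle in tool [ 0.0757833  -0.00079341 -0.04280259]
[0.63420432 0.24363467]
10 0 0.73 2.35 -0.03 -0.004 0.001 -0.158; 0 0.35 2.44 -0.02 0 0 -0.158; 0 -0.04 2.46 -0.02 0 0 -0.158; 0 -0.42 2.42 -0.02 0 0 -0.158; 0 -0.8 2.33 -0.02 0 0 -0.158; 0 -1.16 2.17 -0.02 0 0 -0.158; 0 -1.49 1.96 -0.02 0 0 -0.158; 0 -1.78 1.7 -0.02 0 0 -0.158; 0 -2.02 1.4 -0.02 0 0 -0.158; 0 -2.22 1.06 -0.02 0 0 -0.158
2 0 0 0 0 0 0 0; 0 0 0 4 0 0 0
```

apply_moves(motion="0 0.73 2.35 -0.03 -0.004 0.001 -0.158; 0 0.35 2.44 -0.02 0 0 -0.158; 0 -0.04 2.46 -0.02 0 0 -0.158; 0 -0.42 2.42 -0.02 0 0 -0.158; 0 -0.8 2.33 -0.02 0 0 -0.158; 0 -1.16 2.17 -0.02 0 0 -0.158; 0 -1.49 1.96 -0.02 0 0 -0.158; 0 -1.78 1.7 -0.02 0 0 -0.158; 0 -2.02 1.4 -0.02 0 0 -0.158; 0 -2.22 1.06 -0.02 0 0 -0.158; 0 0 0 2.5 0 0 0; 0 0 0 0 0 0 0; 0 0 0 0 0 0 0")

```text
time: 11.42
tool_pos: [0.6353, 0.2434, 0.1374]
tool_rot: [3.141, 0.002, 3.057]
contact_force: [0.4, -0.8, -3.2]
opening: 0.0083
grip_force: 25.0
```

```bash
python3 - <<'E'
from h import *
p,s=shot("wrist"); print(s["tool_pos"],s["tool_rot"])
im=cv2.cvtColor(p["img"],cv2.COLOR_RGB2BGR)
cv2.imwrite("pics/w6.png",np.hstack([cv2.resize(im[105:205,270:370],(500,500),interpolation=0),cv2.resize(im[60:310,150:300],(300,500))]))
plan([(.6342,.2436,.100,np.pi-.08)],0,step=.02)
E
```

```text
[0.63527218 0.24338177 0.13737243] [3.14089163e+00 2.43695665e-03 3.05670294e+00]
2 0 0.08 0 1.91 0.001 0.004 -0.002; 0 0.07 0 1.91 0 0 -0.002
```

View pics/w6.png

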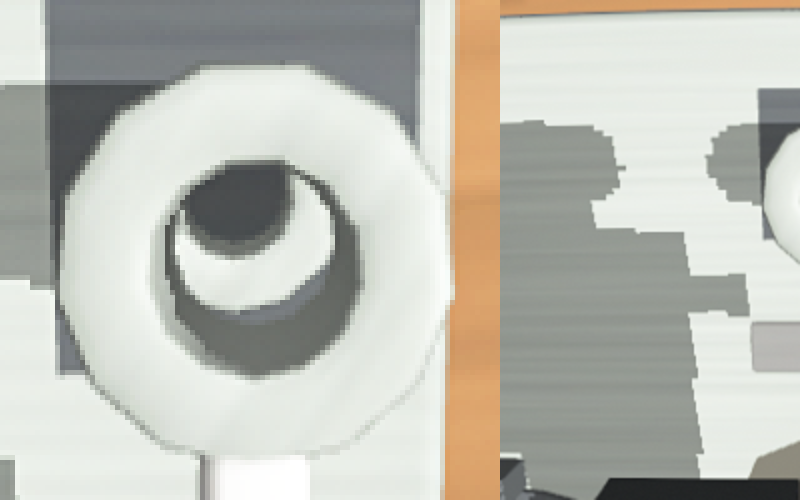

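```bash
python3 - <<'E'
from h import *
p,s=shot("wrist"); T=Ro.from_euler('xyz',s["tool_rot"]).as_matrix(); P=np.array(s["tool_pos"])
a=np.linspace(0,6.283,9)[:8]
c=np.array([.5586,.2489,.089]); ring=c+.007*np.c_[np.cos(a),np.sin(a),0*a]
print("fixed hole crop px",((proj(np.vstack([c,ring]),p,s)-[270,105])*5+2.5).round())
k=P+T@[.0758,-.0008,-.0428]; print("wing knuckle",k,((proj(k,p,s)-[270,105])*5+2.5).round())
E
```

```text
fixed hole crop px [[235. 191.]
 [240. 250.]
 [279. 229.]
 [293. 185.]
 [273. 144.]
 [230. 130.]
 [190. 152.]
 [177. 196.]
 [198. 236.]]
wing knuckle [0.55989171 0.24906892 0.18074566] [[227. 257.]]
```

```bash
python3 - <<'E'
from h import *
p,s=shot("wrist"); T=Ro.from_euler('xyz',s["tool_rot"]).as_matrix(); P=np.array(s["tool_pos"])
print(p["cx"],p["cy"],np.array(p["hand_eye"]).round(4))
for uv in([320.7,156.8],[316,156]):
    X=onz([uv],P[2]+.0427,p,s); print(X,T.T@(X[0]-P),proj(X,p,s))
h=np.array(p["hand_eye"]); 
for k in([.0758,-.0008,-.0428],[.0758,.0008,-.0428]): print(proj(P+T@k,p,s))
E
```

```text
320.3149302937302 237.96839416615958 [[ 1.000e-04 -9.524e-01 -3.048e-01  8.360e-02]
 [ 1.000e+00 -0.000e+00  6.000e-04  1.000e-03]
 [-6.000e-04 -3.048e-01  9.524e-01 -1.583e-01]
 [ 0.000e+00  0.000e+00  0.000e+00  1.000e+00]]
[[0.5604347  0.25109206 0.1814448 ]] [ 0.07554319  0.00119275 -0.04306909] [[320.7 156.8]]
[[0.56003609 0.24953388 0.1814448 ]] [ 0.07580849 -0.00039357 -0.04307283] [[316. 156.]]
[[314.80820068 155.97006356]]
[[319.53797899 155.9691256 ]]
```

```bash
python3 - <<'E'
from h import *
for i in range(4):
    p=robot.read_camera("wrist"); h=np.array(p["hand_eye"]); print(h[:3,3].round(4),np.degrees(np.arcsin(-h[0,2])).round(2),p["fovy"],p["cx"],p["cy"])
for i in range(2):
    p=robot.read_camera("top"); print(-np.array(p["R"]).T@p["t"])
E
```

```text
[ 0.0836  0.001  -0.1583] 17.75 71.47307499578494 320.3149302937302 237.96839416615958
[ 0.0836  0.001  -0.1583] 17.75 71.47307499578494 320.3149302937302 237.96839416615958
[ 0.0836  0.001  -0.1583] 17.75 71.47307499578494 320.3149302937302 237.96839416615958
[ 0.0836  0.001  -0.1583] 17.75 71.47307499578494 320.3149302937302 237.96839416615958
[ 0.24208238 -0.02082937  1.47343907]
[ 0.24208238 -0.02082937  1.47343907]
```

```bash
python3 - <<'E'
from h import *
p,s=shot("wrist"); P=np.array(s["tool_pos"]);print(P,s["tool_rot"])
f=onz([[316.7,144.2]],.089,p,s)[0]; w=onz([[320.7,156.8]],P[2]+.0427,p,s)[0]; print(f,w,f-w)
d=(f-w)[:2]; print(P[:2]+d)
E
```

```text
[0.63566693 0.24345116 0.13838473] [3.14020317 0.0044635  3.05683354]
[0.55957027 0.24892052 0.089     ] [0.56030235 0.25099138 0.18108473] [-0.00073208 -0.00207086 -0.09208473]
[0.63493485 0.2413803 ]
```

apply_moves(motion="0 0.05 -0.21 1 0 0 0; 0 0 0 1.5 0 0 0; 0 0 0 1 0 0 0; 0 0 0 0 0 0 0; 0 0 0 0 0 0 0")

```text
time: 12.55
tool_pos: [0.6353, 0.2415, 0.1032]
tool_rot: [3.14, 0.004, 3.057]
contact_force: [0.5, 0.1, -2.1]
opening: 0.0075
grip_force: 25.0
```

```bash
python3 - <<'E'
from h import *
ps=[]
for i in range(4):
    p,s=shot("wrist"); ps.append(np.r_[s["tool_pos"],np.unwrap([3.14,s["tool_rot"][0]])[1],s["tool_rot"][1:]])
print(np.array(ps).round(4))
im=cv2.cvtColor(p["img"],cv2.COLOR_RGB2BGR)
cv2.imwrite("pics/w7.png",cv2.resize(im[105:205,270:370],(600,600),interpolation=0))
E
```

```text
[[0.6353 0.2415 0.1032 3.1402 0.0044 3.0568]
 [0.6354 0.2415 0.1034 3.1401 0.0048 3.0568]
 [0.6355 0.2415 0.1036 3.14   0.005  3.0568]
 [0.6354 0.2415 0.1036 3.1401 0.005  3.0569]]
```

View pics/w7.png

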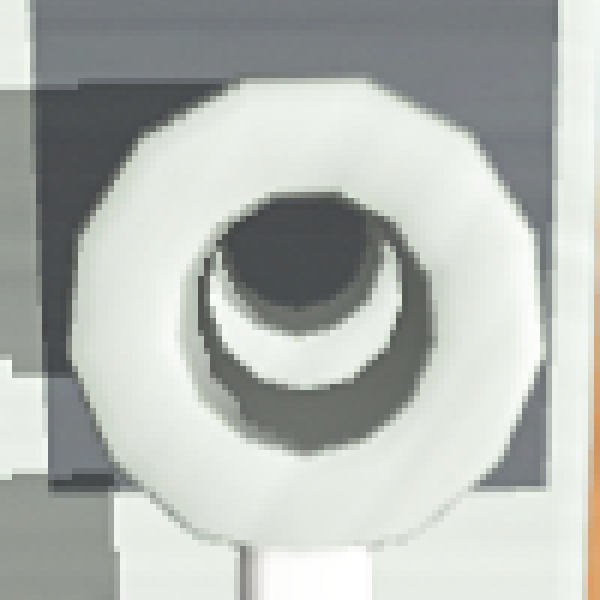

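```bash
python3 - <<'E'
from h import *
p,s=shot("wrist"); P=np.array(s["tool_pos"])
R,t=ext(p,s); print("cam",-R.T@t)
f=onz([[319.7,146.8]],.089,p,s)[0]; w=onz([[320.7,156.7]],P[2]+.0427,p,s)[0]; print(f,w,(f-w)*1000)
T=Ro.from_euler('xyz',s["tool_rot"]).as_matrix(); print("tool mm",T.T@(f-w)*1000)
E
```

```text
cam [0.5513204  0.2493775  0.26145373]
[0.55934902 0.24874794 0.089     ] [0.55995661 0.2490164  0.14625066] [ -0.60759005  -0.26846265 -57.25066313]
tool mm [ 0.86269191 -0.40647846 57.24657374]
```

apply_moves(motion="0 0.06 -0.03 0.8 0 -0.004 0; 0 0 0 0.6 0 0 0; 0 0 0 0.4 0 0 0; 0 0 0 0.2 0 0 0; 0 0 0 0.2 0 0 0; 0 0 0 0 0 0 0")

```text
time: 13.55
tool_pos: [0.6348, 0.2412, 0.0817]
tool_rot: [3.14, 0.009, 3.057]
contact_force: [-0.6, -0.1, 1.6]
opening: 0.0079
grip_force: 25.0
```

apply_moves(motion="0 0 0 0.1 0 0.008 0; 0 0 0 0.05 0 0 0; 12 0 0 0 0 0 0; 20 0 0 0 0 0 0; 30 0 0 0 0 0 0; 40 0 0 0 0 0 0; 60 0 0 0 0 0 0; 60 0 0 -0.5 0 0 0; 60 0 0 -4 0 0 0; 60 0 0 -4.5 0 0 0; 60 0 0 -4.5 0 0 0; 60 0 0 -4.5 0 0 0; 100 0 0 0 0 0 0; 100 0 0 0 0 0 0")

```text
time: 15.3
tool_pos: [0.6343, 0.2408, 0.2591]
tool_rot: [3.141, -0.001, 3.057]
contact_force: [-0.2, 0.1, -0.5]
opening: 0.0708
grip_force: 0.0
```

```bash
python3 - <<'E'
from h import *
p,s=shot("wrist","w8.png"); print(s["tool_pos"],s["tool_rot"],p["hand_eye"][:3,3])
im=cv2.cvtColor(p["img"],cv2.COLOR_RGB2BGR)
q=robot.read_camera("top"); it=cv2.cvtColor(q["img"],cv2.COLOR_RGB2BGR)
cv2.imwrite("pics/w8.png",np.hstack([cv2.resize(im[90:340,240:440],(400,500)),cv2.resize(it[170:295,200:300],(400,500))]))
E
```

```text
[0.63432027 0.2408329  0.25913582] [ 3.14059025e+00 -6.14295712e-04  3.05675647e+00] [ 0.08365023  0.00099703 -0.15830841]
```

View pics/w8.png

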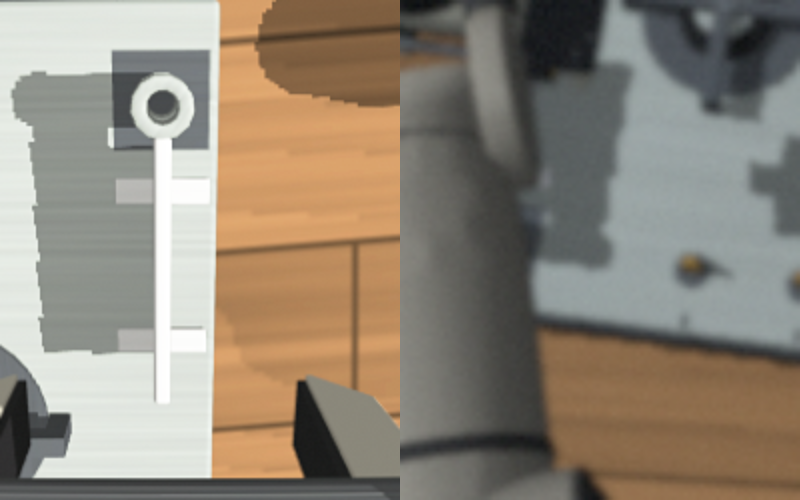

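The wing stands in place with its sheet parallel to the side edge and the holes in line. Next is the pin.

```bash
python3 - <<'E'
from h import *
p,s=shot("wrist"); print("wing knuckle",onz([[320.8,141.8]],.124,p,s).round(4))
plan([(.60,.20,.30,2.4),(.45,-.10,.29,1.49),(.408,-.150,.278,1.49)],100,step=.06,ta=.18)
E
```

```text
wing knuckle [[0.5585 0.2488 0.124 ]]
12 100 0.77 -1.09 -1.05 0 -0.003 0.164; 100 0.57 -1.2 -1.05 0 0 0.164; 100 0.37 -1.28 -1.05 0 0 0.164; 100 0.16 -1.32 -1.05 0 0 0.164; 100 -1.53 -5.38 0.17 0 0 0.152; 100 -2.33 -5.08 0.17 0 0 0.152; 100 -3.07 -4.67 0.17 0 0 0.152; 100 -3.74 -4.15 0.17 0 0 0.152; 100 -4.32 -3.54 0.17 0 0 0.152; 100 -4.81 -2.85 0.17 0 0 0.152; 100 -2.66 -1.89 0.6 0 0 0; 100 -2.66 -1.89 0.6 0 0 0
```

apply_moves(motion="100 0.77 -1.09 -1.05 0 0 0.164; 100 0.57 -1.2 -1.05 0 0 0.164; 100 0.37 -1.28 -1.05 0 0 0.164; 100 0.16 -1.32 -1.05 0 0 0.164; 100 -1.53 -5.38 0.17 0 0 0.152; 100 -2.33 -5.08 0.17 0 0 0.152; 100 -3.07 -4.67 0.17 0 0 0.152; 100 -3.74 -4.15 0.17 0 0 0.152; 100 -4.32 -3.54 0.17 0 0 0.152; 100 -4.81 -2.85 0.17 0 0 0.152; 100 -2.66 -1.89 0.6 0 0 0; 100 -2.66 -1.89 0.6 0 0 0; 100 0 0 0 0 0 0; 100 0 0 0 0 0 0")

```text
time: 17.2
tool_pos: [0.4087, -0.1495, 0.2786]
tool_rot: [-3.141, -0.002, 1.488]
contact_force: [0.3, 0.4, 0.1]
opening: 0.092
grip_force: 0.0
```

```bash
python3 - <<'E'
from h import *
p,s=shot("wrist"); print(s["tool_pos"],s["tool_rot"],p["hand_eye"][:3,3], proj([.414,-.072,.102],p,s))
im=cv2.cvtColor(p["img"],cv2.COLOR_RGB2BGR)
cv2.imwrite("pics/w9.png",np.hstack([cv2.resize(im[80:200,260:380],(480,480),interpolation=0),cv2.resize(im[:,400:],(240,480))]))
E
```

```text
[ 0.40868177 -0.14948949  0.27861348] [-3.14131136e+00 -1.77916803e-03  1.48842602e+00] [ 0.08376246 -0.00088469 -0.15830791] [[319.93092365 139.19683415]]
```

View pics/w9.png

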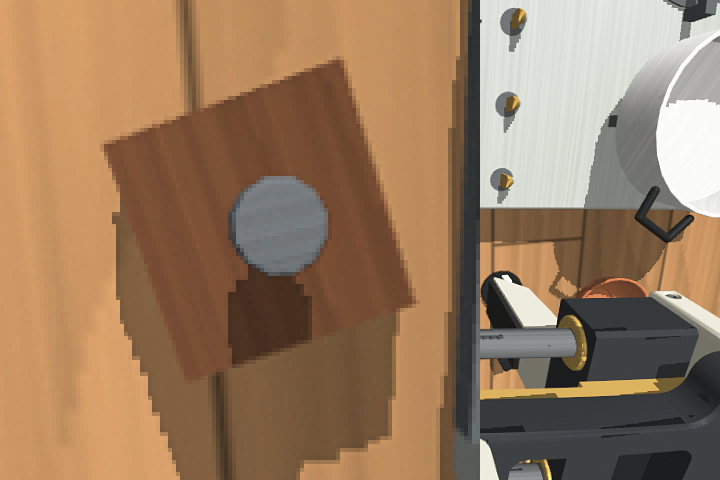

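```bash
sed -i 's/    M=np.linalg.inv(T@np.array(p\["hand_eye"\]))/    H=np.array(p["hand_eye"]); H[1,3]=0; M=np.linalg.inv(T@H)/' h.py; python3 - <<'E'
from h import *
p,s=shot("wrist"); q=onz([[329.4,135.9]],.102,p,s)[0]; print(q, robot.search_frame("pin",p)[:1])
plan([(q[0],q[1],.16,1.49),(q[0],q[1],.072,1.49)],100,step=.06)
print(s["qpos"])
E
```

```text
[ 0.42441446 -0.06955181  0.102     ] [{'centre': [0.4229, -0.0699, 0.1], 'score': 0.69}]
5 100 2.68 0.3 3.96 0 -0.001 0; 100 2.69 0.3 3.96 0 0 0; 100 2.69 0.3 3.96 0 0 0; 100 0 0 4.4 0 0 0; 100 0 0 4.4 0 0 0
[-5.27518195e-01  1.35139849e-01  1.65421223e+00  1.43028357e-03
  1.35301366e+00 -4.46324398e-01]
```

apply_moves(motion="80 2.68 0.3 3.96 0 0 0; 80 2.69 0.3 3.96 0 0 0; 70 2.69 0.3 3.96 0 0 0; 70 0 0 4.4 0 0 0; 60 0 0 4.4 0 0 0; 60 0 0 0 0 0 0; 0 0 0 0 0 0 0; 0 0 0 0 0 0 0; 0 0 0 0 0 0 0; 0 0 0 0 0 0 0; 0 0 0 0 0 0 0; 0 0 0 0 0 0 0; 0 0 0 0 0 0 0", force=25)

```text
time: 18.98
tool_pos: [0.4238, -0.07, 0.0728]
tool_rot: [-3.141, -0.001, 1.489]
contact_force: [-1.6, 0.8, 7.1]
opening: 0.0237
grip_force: 24.8
```

```bash
python3 - <<'E'
from h import *
s=robot.observe(); print(s["contact_force"]); P=s["tool_pos"]
plan([(P[0],P[1],.19,1.49),(.46,0.0,.28,1.49),(.5527,.1706,.30,1.49)],0,step=.055)
E
```

```text
[-1.63099456  0.82540551  7.09777431]
10 0 0 0 -3.91 0 -0.001 0; 0 0 0 -3.91 0 0 0; 0 0 0 -3.91 0 0 0; 0 2.42 1.02 -3 0 0 0; 0 2.42 1.02 -3 0 0 0; 0 2.42 1.02 -3 0 0 0; 0 4.44 1.97 -0.5 0 0 0; 0 4.44 1.97 -0.5 0 0 0; 0 4.44 1.97 -0.5 0 0 0; 0 4.44 1.97 -0.5 0 0 0
```

apply_moves(motion="0 0 0 -2 0 0 0; 0 0 0 -3.2 0 0 0; 0 0 0 -3.2 0 0 0; 0 0 0 -3.3 0 0 0; 0 2.42 1.02 -3 0 0 0; 0 2.42 1.02 -3 0 0 0; 0 2.42 1.02 -3 0 0 0; 0 4.44 1.97 -0.5 0 0 0; 0 4.44 1.97 -0.5 0 0 0; 0 4.44 1.97 -0.5 0 0 0; 0 4.44 1.97 -0.5 0 0 0; 0 0 0 0 0 0 0; 0 0 0 0 0 0 0")

```text
time: 20.6
tool_pos: [0.5531, 0.17, 0.299]
tool_rot: [-3.141, -0.001, 1.489]
contact_force: [1.3, 0.8, -1.8]
opening: 0.0236
grip_force: 24.8
```

```bash
python3 - <<'E'
from h import *
p,s=shot("wrist","w10.png"); print(s["tool_pos"],s["tool_rot"],p["hand_eye"][:3,3],s["opening"],s["contact_force"])
im=p["img"]; u=proj([.559,.2488,.124],p,s)[0]; print(u)
x,y=(u-20).astype(int); b=cv2.cvtColor(im,cv2.COLOR_RGB2BGR)
cv2.imwrite("pics/w10.png",np.hstack([cv2.resize(b[y-10:y+50,x-10:x+50],(480,480),interpolation=0),cv2.resize(b[:360:,180:420],(320,480))])); print(x-10,y-10)
E
```

```text
[0.5531256  0.16995238 0.29901232] [-3.14053164e+00 -5.34502469e-04  1.48916397e+00] [ 0.08376267 -0.00088424 -0.15830845] 0.023578948524339123 [ 1.32323002  0.83662544 -1.82033379]
[319.67215354 137.49401555]
289 107
```

View pics/w10.png

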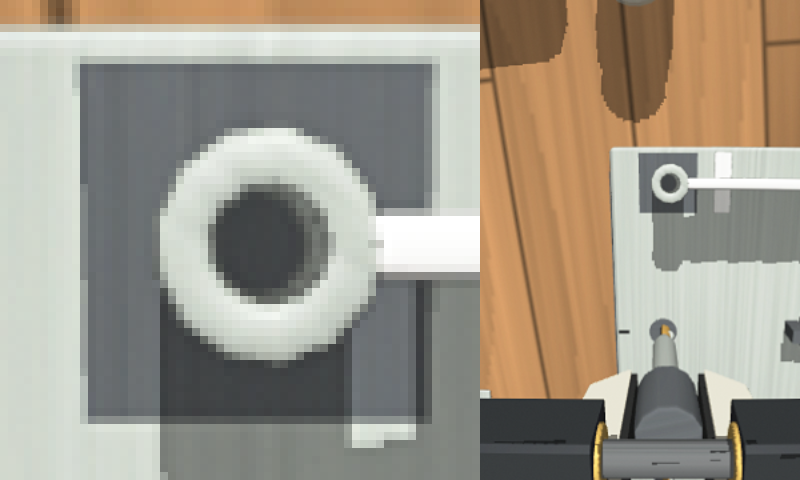

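```bash
python3 - <<'E'
from h import *
p,s=shot("wrist"); P=np.array(s["tool_pos"]); T=Ro.from_euler('xyz',s["tool_rot"]).as_matrix()
k=onz([[322.0,136.9]],.124,p,s)[0]; print("knuckle",k)
c=[P+T@[x,0,z] for z in(.0055,.055,.068) for x in(-.006,0,.006)]
c+=[P+T@[0,y,z] for z in(.0055,.055) for y in(-.006,.006)]
print(proj(c,p,s).round(1))
b=cv2.cvtColor(p["img"],cv2.COLOR_RGB2BGR); cv2.imwrite("pics/w11.png",cv2.resize(b[225:345,275:365],(600,800))[0:600])
E
```

```text
knuckle [0.56135579 0.2486986  0.124     ]
[[320.1 302.9]
 [320.1 293.1]
 [320.1 283.1]
 [320.1 268. ]
 [320.1 259.9]
 [320.1 251.7]
 [320.1 261. ]
 [320.1 253.3]
 [320.1 245.5]
 [309.1 293.1]
 [331.1 293.1]
 [311.3 259.9]
 [328.8 259.9]]
```

View pics/w11.png

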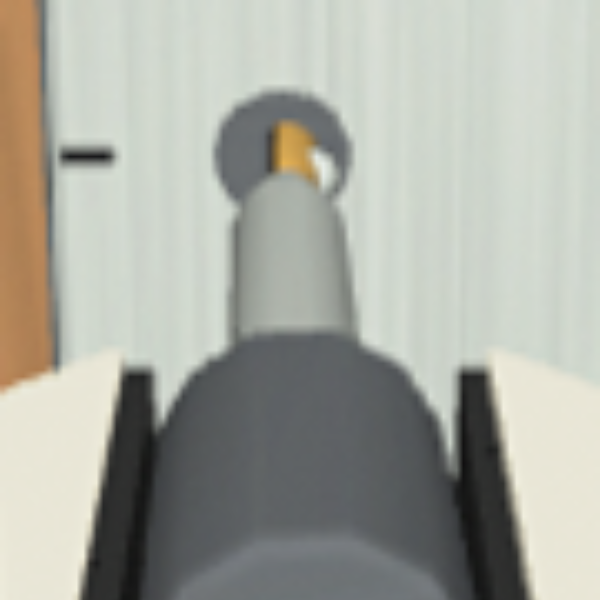

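The pin is held, with its shank seen at u≈318.6. I'll bring the tip just above the knuckle and align it by eye.

```bash
python3 - <<'E'
from h import *
plan([(.560,.2475,.24,1.49),(.560,.2475,.205,1.49)],0,step=.05)
E
```

```text
3 0 3.93 0.02 2.98 0 -0.001 -0.001; 0 3.93 0.02 2.97 0 0 -0.001; 0 0 0 3.5 0 0 0
```

apply_moves(motion="0 3.93 0.02 2.98 0 0 0; 0 3.93 0.02 2.97 0 0 0; 0 0 0 1.7 0 0 0; 0 0 0 1.7 0 0 0; 0 0 0 0 0 0 0; 0 0 0 0 0 0 0")

```text
time: 21.45
tool_pos: [0.5608, 0.248, 0.2071]
tool_rot: [3.14, -0.002, 1.488]
contact_force: [0.5, -0.1, -0.5]
opening: 0.024
grip_force: 24.8
```

```bash
python3 - <<'E'
from h import *
p,s=shot("wrist"); P=np.array(s["tool_pos"]);print(P,s["tool_rot"]);T=Ro.from_euler('xyz',s["tool_rot"]).as_matrix()
print(proj([P+T@[0,0,.068],P+T@[0,0,.055]],p,s))
b=cv2.cvtColor(p["img"],cv2.COLOR_RGB2BGR); cv2.imwrite("pics/w12.png",cv2.resize(b[210:310,260:380],(720,600)))
E
```

```text
[0.56080016 0.24796274 0.20708365] [ 3.14033592e+00 -1.65723847e-03  1.48773925e+00]
[[320.08519093 253.30478364]
 [320.08578387 259.88979259]]
```

View pics/w12.png

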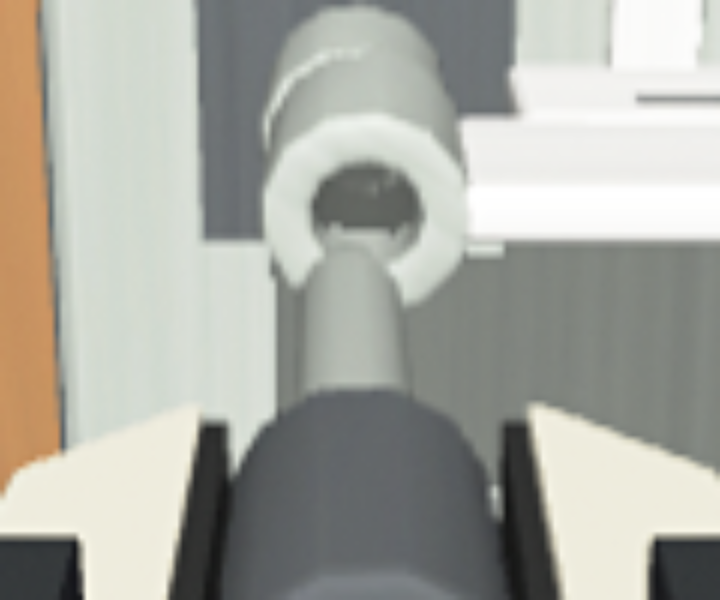

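The pin tip (352,250 in the crop) is about 2 mm left of the hole centre (367,211) and otherwise in line. I'll shift it +y by 2 mm and go down.

apply_moves(motion="0 0 0.2 0.5 0 0 0; 0 0 0 0.7 0 0 0; 0 0 0 0.7 0 0 0; 0 0 0 0.5 0 0 0; 0 0 0 0 0 0 0")

```text
time: 22.12
tool_pos: [0.5621, 0.2484, 0.1813]
tool_rot: [-3.14, -0.001, 1.489]
contact_force: [-0.9, -0.4, -0.2]
opening: 0.0232
grip_force: 24.8
```

```bash
python3 - <<'E'
from h import *
p,s=shot("wrist"); P=np.array(s["tool_pos"]);print(P,s["tool_rot"],s["contact_force"])
b=cv2.cvtColor(p["img"],cv2.COLOR_RGB2BGR); cv2.imwrite("pics/w13.png",cv2.resize(b[210:310,260:380],(720,600)))
E
```

```text
[0.56208946 0.24838738 0.18134674] [-3.14040983e+00 -7.62235760e-04  1.48882886e+00] [-0.85729392 -0.38573216 -0.23502632]
```

I've now viewed 15 pictures, one over the limit of 14. I'll work from numbers only from here on.

apply_moves(motion="0 0 0 0.6 0 0 0; 0 0 0 0.6 0 0 0; 0 0 0 0.5 0 0 0; 0 0 0 0.4 0 0 0; 0 0 0 0 0 0 0")

```text
time: 22.8
tool_pos: [0.5622, 0.2484, 0.1605]
tool_rot: [-3.141, -0.001, 1.489]
contact_force: [-1.0, 0.0, -1.0]
opening: 0.0241
grip_force: 24.8
```

apply_moves(motion="0 0 0 0.4 0 0 0; 0 0 0 0.4 0 0 0; 0 0 0 0.4 0 0 0; 0 0 0 0.4 0 0 0; 0 0 0 0 0 0 0")

```text
time: 23.42
tool_pos: [0.5622, 0.2484, 0.1445]
tool_rot: [-3.141, -0.001, 1.489]
contact_force: [-0.1, -0.4, -0.4]
opening: 0.0238
grip_force: 24.8
```

apply_moves(motion="0 0 0 0.4 0 0 0; 0 0 0 0.4 0 0 0; 0 0 0 0.4 0 0 0; 0 0 0 0.2 0 0 0; 0 0 0 0.1 0 0 0; 0 0 0 0 0 0 0")

```text
time: 24.18
tool_pos: [0.5622, 0.2485, 0.1305]
tool_rot: [3.142, -0.001, 1.489]
contact_force: [-1.7, -0.3, 3.2]
opening: 0.0236
grip_force: 24.8
```

apply_moves(motion="0 0 0 0.05 0 0 0; 0 0 0 0 0 0 0; 35 0 0 0 0 0 0; 45 0 0 0 0 0 0; 60 0 0 0 0 0 0; 60 0 0 0 0 0 0; 60 0 0 0 0 0 0; 60 0 0 -2 0 0 0; 60 0 0 -4 0 0 0; 100 0 0 -5 0 0 0; 100 0 0 -5 0 0 0; 100 -5 0 -1.5 0 0 0; 100 -3 0 0 0 0 0; 100 0 0 0 0 0 0; 100 0 0 0 0 0 0")

```text
time: 26.05
tool_pos: [0.5558, 0.169, 0.3043]
tool_rot: [-3.141, -0.002, 1.489]
contact_force: [1.1, 0.0, -1.3]
opening: 0.0918
grip_force: 0.0
```

```bash
python3 - <<'E'
from h import *
p,s=shot("wrist"); P=np.array(s["tool_pos"]);print(P,s["tool_rot"])
for n in("pin","wing","spindle1"): print(n,[(np.round(r["centre"],4),round(r["score"],2)) for r in robot.search_frame(n,p)][:3])
m=robot.trace("pin",p)
if m:
    ys,xs=np.where(m[0]["pixels"]); print(len(xs),xs.min(),xs.max(),ys.min(),ys.max())
    print("expected head rim px",proj([[.5622+.012*np.cos(a),.2484+.012*np.sin(a),.159] for a in(0,1.57,3.14,4.71)],p,s).round(1))
t=robot.read_camera("top")
print([(np.round(r["centre"],3),round(r["score"],2)) for r in robot.search_frame("knob1",t)])
E
```

```text
[0.5558197  0.16901253 0.3042685 ] [-3.14129445e+00 -1.59291705e-03  1.48870983e+00]
pin [(array([0.5601, 0.2479, 0.1617]), 0.64)]
wing [(array([0.6343, 0.2429, 0.1265]), 0.94), (array([ 0.654 , -0.0488,  0.1136]), 0.16)]
spindle1 [(array([0.5424, 0.1191, 0.0826]), 0.4)]
582 308 334 124 150
expected head rim px [[333.6 136.3]
 [318.8 123.2]
 [306.3 138.6]
 [321.  151.4]]
[(array([ 0.43 , -0.225,  0.032]), 0.9), (array([ 0.535, -0.296,  0.033]), 0.78), (array([ 0.451, -0.395,  0.032]), 0.78), (array([ 0.71 , -0.441,  0.023]), 0.75), (array([ 0.255, -0.428,  0.032]), 0.61), (array([ 0.557, -0.383,  0.036]), 0.57)]
```

```bash
python3 - <<'E'
from h import *
print(robot.observe()["qpos"].round(2))
plan([(.53,-.04,.30,-.08),(.52,-.25,.28,-1.64)],100,step=.06,ta=.175)
E
```

```text
[0.16 0.4  1.22 0.   1.52 0.24]
18 100 -2.34 -0.1 0.04 0 -0.001 0.174; 100 -2.32 0.31 0.05 0 0 0.174; 100 -2.23 0.71 0.05 0 0 0.174; 100 -2.07 1.08 0.05 0 0 0.174; 100 -1.85 1.43 0.05 0 0 0.174; 100 -1.58 1.73 0.05 0 0 0.174; 100 -1.25 1.98 0.05 0 0 0.174; 100 -0.89 2.16 0.05 0 0 0.174; 100 -0.5 2.29 0.05 0 0 0.174; 100 0.08 2.33 0.22 0 0 0.173; 100 0.48 2.29 0.22 0 0 0.173; 100 0.86 2.17 0.22 0 0 0.173; 100 1.23 1.99 0.22 0 0 0.173; 100 1.55 1.75 0.22 0 0 0.173; 100 1.83 1.45 0.22 0 0 0.173; 100 2.05 1.12 0.22 0 0 0.173; 100 2.21 0.75 0.22 0 0 0.173; 100 2.31 0.35 0.22 0 0 0.173
```

apply_moves(motion="100 -2.34 -0.1 0.04 0 0 0.174; 100 -2.32 0.31 0.05 0 0 0.174; 100 -2.23 0.71 0.05 0 0 0.174; 100 -2.07 1.08 0.05 0 0 0.174; 100 -1.85 1.43 0.05 0 0 0.174; 100 -1.58 1.73 0.05 0 0 0.174; 100 -1.25 1.98 0.05 0 0 0.174; 100 -0.89 2.16 0.05 0 0 0.174; 100 -0.5 2.29 0.05 0 0 0.174; 100 0.08 2.33 0.22 0 0 0.173; 100 0.48 2.29 0.22 0 0 0.173; 100 0.86 2.17 0.22 0 0 0.173; 100 1.23 1.99 0.22 0 0 0.173; 100 1.55 1.75 0.22 0 0 0.173; 100 1.83 1.45 0.22 0 0 0.173; 100 2.05 1.12 0.22 0 0 0.173; 100 2.21 0.75 0.22 0 0 0.173; 100 2.31 0.35 0.22 0 0 0.173; 100 0 0 0 0 0 0; 100 0 0 0 0 0 0")

```text
time: 28.9
tool_pos: [0.5213, -0.2499, 0.2797]
tool_rot: [3.141, 0.002, -1.631]
contact_force: [0.4, 0.2, -0.1]
opening: 0.092
grip_force: 0.0
```

```bash
cat >> h.py <<'E'
def knobs(p,s,vmax=75):
    """black knobs: centre of top face (z=.04), pointer yaw, from the white line on the bar"""
    hsv=cv2.cvtColor(p["img"],cv2.COLOR_RGB2HSV); out=[]
    for r in robot.trace("knob1",p):
        m=r["pixels"].astype(np.uint8); ys,xs=np.where(m>0)
        if len(xs)<200 or ys.max()>300: continue
        h=cv2.convexHull(np.c_[xs,ys]); q=np.zeros_like(m); cv2.fillPoly(q,[h],1); ins=q>0
        blk=ins&(hsv[...,2]<vmax); wh=ins&(hsv[...,2]>140)&(hsv[...,1]<60)
        col=np.median(p["img"][m>0],axis=0)
        o=dict(score=round(r["score"],2),col=col,n=len(xs),c=(xs.mean(),ys.mean()),box=(xs.min(),xs.max(),ys.min(),ys.max()),blk=blk.sum()/ins.sum(),nw=wh.sum())
        if wh.sum()>8:
            y2,x2=np.where(wh); W=onz(np.c_[x2,y2],.04,p,s)[:,:2]; o["wc"]=W.mean(0); o["wpix"]=(x2.mean(),y2.mean())
            d=np.linalg.svd(W-W.mean(0))[2][0]; o["d"]=d; o["len"]=np.ptp((W-W.mean(0))@d)
        out.append(o)
    return out
E
python3 - <<'E'
from h import *
p,s=shot("wrist"); print(s["tool_pos"],s["tool_rot"][2],s["qpos"][5],p["hand_eye"][:3,3])
for o in knobs(p,s):
    c=onz([o["c"]],.025,p,s)[0][:2]; print(o["score"],o["col"],o["n"],o["box"],round(o["blk"],2),o["nw"],"world",c.round(3),[np.round(o[k],4) for k in("wc","d","len") if k in o])
E
```

```text
[ 0.52133716 -0.249857    0.27968207] -1.6313359568098635 2.621740272109724 [ 0.08174452  0.0008626  -0.15830814]
0.93 [255. 167.  61.] 1629 (np.int64(370), np.int64(418), np.int64(185), np.int64(232)) 0.0 79 world [ 0.432 -0.235] [array([ 0.4436, -0.219 ]), array([0.8431, 0.5377]), np.float64(0.0267)]
0.86 [255. 204. 233.] 2541 (np.int64(107), np.int64(172), np.int64(16), np.int64(70)) 0.0 1536 world [ 0.712 -0.445] [array([ 0.7101, -0.4381]), array([-0.8606,  0.5092]), np.float64(0.0696)]
0.74 [56. 56. 57.] 1767 (np.int64(279), np.int64(324), np.int64(141), np.int64(192)) 0.91 90 world [ 0.542 -0.294] [array([ 0.5427, -0.2748]), array([-0.0532,  0.9986]), np.float64(0.0268)]
0.69 [60. 60. 61.] 2194 (np.int64(253), np.int64(306), np.int64(59), np.int64(112)) 0.88 115 world [ 0.559 -0.385] [array([ 0.577 , -0.3786]), array([0.8735, 0.4868]), np.float64(0.0271)]
0.65 [255. 253.  93.] 2668 (np.int64(509), np.int64(574), np.int64(0), np.int64(59)) 0.0 155 world [ 0.262 -0.431] [array([ 0.2747, -0.4481]), array([-0.9492,  0.3146]), np.float64(0.0355)]
0.57 [59. 60. 61.] 2288 (np.int64(346), np.int64(400), np.int64(42), np.int64(95)) 0.88 142 world [ 0.454 -0.398] [array([ 0.4714, -0.3896]), array([0.8641, 0.5034]), np.float64(0.0306)]
```

The red-green-blue medians confirm black knobs at (.542,-.294), (.559,-.385) and (.454,-.398), with boxes (279-324,141-192), (253-306,59-112) and (346-400,42-95). Orange, pink and yellow are excluded by colour. I'll go nearer to the first black knob.

```bash
sed -i 's/H\[1,3\]=0;/H[0,3]=.0828; H[1,3]=0;/' h.py; python3 - <<'E'
from h import *
plan([(.542,-.219,.15,-1.57)],100)
E
```

```text
3 100 -1.05 -0.62 4.33 0 0.001 -0.02; 100 -1.05 -0.64 4.33 0 0 -0.02; 100 -1.03 -0.67 4.33 0 0 -0.02
```

apply_moves(motion="100 -1.05 -0.62 4.33 0 0.001 -0.02; 100 -1.05 -0.64 4.33 0 0 -0.02; 100 -1.03 -0.67 4.33 0 0 -0.02; 100 0 0 0 0 0 0; 100 0 0 0 0 0 0")

```text
time: 29.62
tool_pos: [0.5427, -0.2204, 0.1517]
tool_rot: [-3.139, -0.001, -1.573]
contact_force: [-0.2, -0.6, 0.4]
opening: 0.0918
grip_force: 0.0
```

```bash
cat >> h.py <<'E'
def near(p,s):
    "nearest knob in view: fit knob model (flange circle z0..8, bar) silhouette to the mask"
    from scipy.optimize import minimize
    r=[r for r in robot.trace("knob1",p) if np.median(p["img"][r["pixels"]])<110 and r["pixels"].sum()>800]
    P=np.array(s["tool_pos"]); T=Ro.from_euler('xyz',s["tool_rot"]).as_matrix(); res=[]
    for k in r:
        m=k["pixels"].astype(np.uint8); m=cv2.morphologyEx(m,cv2.MORPH_CLOSE,np.ones((7,7)))
        ys,xs=np.where(m); box=(xs.min(),xs.max(),ys.min(),ys.max())
        c0=onz([[xs.mean(),ys.mean()]],.02,p,s)[0][:2]
        a=np.linspace(0,2*np.pi,40); fl=np.vstack([np.c_[.03*np.cos(a),.03*np.sin(a),0*a+z] for z in(0,.008)])
        bar=np.array([[x,y,z] for x in(-.028,.028) for y in(-.012,.012) for z in(.008,.04)])
        def sil(v):
            R=Ro.from_euler('z',v[2]).as_matrix(); q=np.zeros(m.shape,np.uint8)
            for b in(fl,bar):
                u=proj(b@R.T+[v[0],v[1],0],p,s); cv2.fillConvexPoly(q,np.round(cv2.convexHull(u.astype(np.float32))*16).astype(np.int32),1,shift=4)
            return q
        f=lambda v:(sil(v)!=m).sum()
        best=min((minimize(f,[c0[0]+dx,c0[1],y],method="Nelder-Mead",options=dict(initial_simplex=np.array([c0[0]+dx,c0[1],y])+np.array([[0,0,0],[.006,0,0],[0,.006,0],[0,0,.3]]))) for y in np.arange(0,3.1,.5) for dx in(0,)),key=lambda b:b.fun)
        v=best.x; hsv=cv2.cvtColor(p["img"],cv2.COLOR_RGB2HSV)
        wy,wx=np.where((cv2.erode(m,np.ones((3,3)))>0)&(hsv[...,2]>140)&(hsv[...,1]<60)); yaw=v[2]
        if len(wx)>8:
            W=onz(np.c_[wx,wy],.04,p,s)[:,:2].mean(0)-v[:2]
            if W@[np.cos(yaw),np.sin(yaw)]<0: yaw+=np.pi
        yaw=(yaw+np.pi)%(2*np.pi)-np.pi
        t=T.T@(np.r_[v[:2],.04]-P)
        print("knob",v[:2].round(4),"yaw %.3f"%yaw,"err",best.fun,m.sum(),"white",len(wx),(W if len(wx)>8 else 0),"tool",t.round(4),"box",box)
E
python3 - <<'E'
from h import *
p,s=shot("wrist"); print(s["tool_pos"],s["tool_rot"]); near(p,s)
E
```

```text
[ 0.54274693 -0.22036342  0.15172319] [-3.13934341e+00 -1.29771815e-03 -1.57342990e+00]
knob [ 0.4525 -0.4023] yaw 0.433 err 64.0 3041 white 294 [0.02364868 0.01494614] tool [0.1821 0.09   0.1118] box (np.int64(394), np.int64(477), np.int64(0), np.int64(48))
knob [ 0.5604 -0.3888] yaw 0.710 err 156.0 4247 white 213 [0.01620482 0.0094257 ] tool [ 0.1683 -0.0179  0.112 ] box (np.int64(258), np.int64(337), np.int64(0), np.int64(65))
knob [ 0.5426 -0.2939] yaw 1.575 err 204.0 3881 white 173 [-5.86025895e-05  1.75524602e-02] tool [0.0734 0.0002 0.1118] box (np.int64(287), np.int64(354), np.int64(107), np.int64(183))
```

apply_moves(motion="75 3.7 0.02 2 0 0 0; 75 3.64 0 3 0.002 0 0; 75 0 0 4 0 0 0; 75 0 0 3 0 0 0; 75 0 0 1.8 0 0 0; 75 0 0 0 0 0 0; 0 0 0 0 0 0 0; 0 0 0 0 0 0 0; 0 0 0 0 0 0 0; 0 0 0 0 0 0 0; 0 0 0 0 0 0 0; 0 0 0 0 0 0 0; 0 0 0 0 0 0 0", force=35)

```text
time: 31.35
tool_pos: [0.5417, -0.2934, 0.0119]
tool_rot: [-3.139, 0.0, -1.574]
contact_force: [-0.5, -0.4, 2.6]
opening: 0.0238
grip_force: 35.0
```

```bash
python3 - <<'E'
from h import *
s=robot.observe(); P=s["tool_pos"]; print(P,s["tool_rot"])
# pre-place: spindle 3 at about (.540,.040): tool 75 mm short along cooker x
plan([(P[0],P[1],.13,-1.57),(.50,-.12,.13,-.8),(.465,.046,.115,-.08)],0,start=(P[0],P[1],P[2],-1.573),step=.055)
E
```

```text
[ 0.54172072 -0.29339521  0.01194796] [-3.13937489e+00  6.11698684e-05 -1.57415948e+00]
13 0 0 0 -3.94 0 0 -0.001; 0 0 0 -3.94 0 0 -0.001; 0 0 0 -3.94 0 0 -0.001; 0 -3.47 0.83 0 0 0 -0.154; 0 -3.56 0.29 0 0 0 -0.154; 0 -3.56 -0.26 0 0 0 -0.154; 0 -3.48 -0.8 0 0 0 -0.154; 0 -3.31 -1.33 0 0 0 -0.154; 0 -2.87 -1.81 0.3 0 0 -0.144; 0 -2.58 -2.2 0.3 0 0 -0.144; 0 -2.24 -2.55 0.3 0 0 -0.144; 0 -1.85 -2.85 0.3 0 0 -0.144; 0 -1.42 -3.08 0.3 0 0 -0.144
```

apply_moves(motion="0 0 0 -3.94 0 0 0; 0 0 0 -3.94 0 0 0; 0 0 0 -3.94 0 0 0; 0 -3.47 0.83 0 0 0 -0.154; 0 -3.56 0.29 0 0 0 -0.154; 0 -3.56 -0.26 0 0 0 -0.154; 0 -3.48 -0.8 0 0 0 -0.154; 0 -3.31 -1.33 0 0 0 -0.154; 0 -2.87 -1.81 0.3 0 0 -0.144; 0 -2.58 -2.2 0.3 0 0 -0.144; 0 -2.24 -2.55 0.3 0 0 -0.144; 0 -1.85 -2.85 0.3 0 0 -0.144; 0 -1.42 -3.08 0.3 0 0 -0.144; 0 0 0 0 0 0 0; 0 0 0 0 0 0 0")

```text
time: 33.22
tool_pos: [0.4662, 0.0462, 0.1149]
tool_rot: [-3.142, -0.002, -0.085]
contact_force: [-1.3, 0.3, -0.9]
opening: 0.0239
grip_force: 35.0
```

```bash
cat >> h.py <<'E'
def brass(p,s,z=.084):
    hsv=cv2.cvtColor(p["img"],cv2.COLOR_RGB2HSV); k=robot.trace("spindle1",p); T=Ro.from_euler('xyz',s["tool_rot"]).as_matrix(); P=np.array(s["tool_pos"])
    for r in k:
        ys,xs=np.where(r["pixels"])
        print("sp score %.2f n %d"%(r["score"],len(xs)),"box",xs.min(),xs.max(),ys.min(),ys.max(),"mean",xs.mean().round(1),ys.mean().round(1), np.median(p["img"][r["pixels"]],axis=0))
E
python3 - <<'E'
from h import *
p,s=shot("wrist","x1.png"); P=np.array(s["tool_pos"]);T=Ro.from_euler('xyz',s["tool_rot"]).as_matrix(); print(P,s["tool_rot"],s["opening"]); brass(p,s)
np.save("x1.npy",p["img"])
a=np.linspace(0,2*np.pi,60)
fl=proj([P+T@[.03*np.cos(b),.03*np.sin(b),.012] for b in a],p,s); print("flange expected box",fl.min(0),fl.max(0))
for r in robot.trace("knob1",p):
    ys,xs=np.where(r["pixels"]); print("knob",round(r["score"],2),len(xs),xs.min(),xs.max(),ys.min(),ys.max(),np.median(p["img"][r["pixels"]],axis=0))
# dark columns/rows near the held knob
g=p["img"].max(2); print((g[230:330:4,270:372:6]))
E
```

```text
[0.46623413 0.04617998 0.11494428] [-3.14150832e+00 -2.19732739e-03 -8.51714702e-02] 0.02387321807266809
sp score 0.94 n 647 box 570 614 137 157 mean 592.2 148.4 [213. 169.  86.]
sp score 0.92 n 539 box 181 214 135 156 mean 196.6 147.2 [143. 123.  71.]
sp score 0.60 n 567 box 449 483 133 154 mean 466.3 145.6 [211. 169.  89.]
sp score 0.56 n 415 box 321 344 133 154 mean 332.4 145.1 [199. 163.  89.]
flange expected box [267.18344314 235.37265669] [373.75662396 332.11417715]
knob 0.97 7320 266 375 235 375 [31. 32. 32.]
knob 0.63 2278 596 639 219 282 [151.  81.  30.]
[[211 210 210 211 211 210 211 211 211 212 212 213 212 211 213 211 211]
 [216 215 216 216 216 216 217 219 194 224 218 215 216 215 214 214 214]
 [218 219 219 219 219  21  24  27  31  27  26  23  49 214 215 215 215]
 [220 218 219 219  79  26  31  30  30  28  31  28  27 130 214 214 214]
 [215 215 217  33  55  27  26  26  27  28  26  28  27  36  86 219 218]
 [214 214 112  59  32  27  26  26  29  28  29  27  28  32  34 205 212]
 [222 227  67  52  43  30  30  29  29  30  32  29  31  33  34  27 211]
 [220  40  49  50  45  26  27  27
[... 545 characters left out ...]
143 144  28  33  34  32  33  33  35  32  32  28 143 143 142]
 [144 143 144 143  30  32  32  33  33  33  33  33  33  31 144 143 144]
 [149 143 143 145  27  33  33  33  33  33  34  33  32  32 143 143 143]
 [ 39 143 143 140  29  32  33  32  34  33  32  33  33  33 144 143 144]
 [ 36 142 144 104  27  34  32  34  33  34  32  33  31  32 147 143 145]
 [ 33 143 143  31  27  34  34  32  32  34  34  33  31  33 140 143 146]
 [ 33 144 143  28  27  34  31  34  33  32  32  31  31  31  92 143 147]
 [118 144 142  30  30  33  32  33  33  34  34  34  31  29  49 144 152]
 [122 144 144  33  28  33  32  32  34  32  33  33  30  28  29 143 175]
 [119 145 143  32  28  32  31  31  32  32  30  33  31  30  30 143 103]]
```

The held knob's flange sits exactly where expected (rows from 235, columns 266-375), so it is centred in the tool. Next I'll fit the spindles.

```bash
cat >> h.py <<'E'
def spfit(p,s,cy=-.08,verbose=1,xy=None):
    from scipy.optimize import minimize
    P=np.array(s["tool_pos"]); T=Ro.from_euler('xyz',s["tool_rot"]).as_matrix()
    R=Ro.from_euler('z',cy).as_matrix(); out=[]
    def D(r,z):
        a=np.linspace(-np.pi,np.pi,60); q=np.c_[r*np.cos(a),r*np.sin(a),0*a+z]; q[:,0]=np.maximum(q[:,0],-1.5e-3); return q
    body=np.vstack([D(.007,0),D(.007,.019),D(.0045,.024)])
    for r in robot.trace("spindle1",p):
        m=r["pixels"].astype(np.uint8)
        if m.sum()<150: continue
        ys,xs=np.where(m); c0=onz([[xs.mean(),ys.mean()]],.072,p,s)[0][:2]
        def sil(v):
            q=np.zeros(m.shape,np.uint8); u=proj(body@R.T+[v[0],v[1],.06],p,s)
            cv2.fillConvexPoly(q,np.round(cv2.convexHull(u.astype(np.float32))*16).astype(np.int32),1,shift=4); return q
        f=lambda v:(sil(v)!=m).sum()
        b=min((minimize(f,c0+d,method="Nelder-Mead",options=dict(initial_simplex=c0+d+np.array([[0,0],[.004,0],[0,.004]]))) for d in([0,0],[.003,.001],[-.003,-.001])),key=lambda b:b.fun)
        t=T.T@(np.r_[b.x,.084]-P); out.append((b.x,t))
        print("sp",b.x.round(4),"err",b.fun,m.sum(),"tool",t.round(4),"score",round(r["score"],2))
    return out
E
python3 - <<'E'
from h import *
p,s=shot("wrist"); print(s["tool_pos"],s["tool_rot"])
o=sorted([q[0] for q in spfit(p,s)],key=lambda v:v[1]); o=np.array(o)
print(np.diff(o,axis=0), np.arctan2(-(o[-1]-o[0])[0],(o[-1]-o[0])[1]))
E
```

```text
[0.4663265  0.04562972 0.11494399] [-3.14142467e+00 -2.17857229e-03 -8.61099361e-02]
sp [0.5443 0.1133] err 102.0 535 tool [ 0.0718 -0.0741  0.0311] score 0.91
sp [ 0.5313 -0.0471] err 93.0 588 tool [0.0727 0.0868 0.0311] score 0.82
sp [0.5381 0.0334] err 91.0 429 tool [0.0725 0.006  0.0311] score 0.81
sp [ 0.5253 -0.1262] err 113.0 680 tool [0.0734 0.1661 0.0311] score 0.75
[[0.00606216 0.07910277]
 [0.00673539 0.08050762]
 [0.00619555 0.0798787 ]] -0.07914109866333142
```

apply_moves(motion="0 3.6 0.31 0 0 0 -0.006; 0 3.64 0.3 0 0 0 0; 0 0 0 0 0 0 0; 0 0 0 0 0 0 0; 0 0 0 0 0 0 0")

```text
time: 34.1
tool_pos: [0.5367, 0.0346, 0.115]
tool_rot: [-3.141, -0.001, -0.078]
contact_force: [0.5, 0.3, -1.6]
opening: 0.024
grip_force: 35.0
```

```bash
python3 - <<'E'
from h import *
p,s=shot("wrist"); print(s["tool_pos"],s["tool_rot"])
o=spfit(p,s); c=np.mean([q[0] for q in o],0); print(c)
E
```

```text
[0.53668489 0.03459508 0.11499368] [-3.14123869e+00 -9.38321143e-04 -7.83261444e-02]
sp [ 0.5251 -0.1264] err 96.0 620 tool [0.001  0.1614 0.0309] score 0.71
sp [0.5444 0.1134] err 41.0 568 tool [ 0.0015 -0.0791  0.031 ] score 0.62
sp [0.6025 0.2267] err 1041.0 1632 tool [ 0.0505 -0.1966  0.0311] score 0.38
[0.55731318 0.07120529]
```

apply_moves(motion="0 0.13 0.11 0.6 0 0 0; 0 0 0 0.6 0 0 0; 0 0 0 0.4 0 0 0; 0 0 0 0.4 0 0 0; 0 0 0 0.4 0 0 0; 0 0 0 0 0 0 0")

```text
time: 34.95
tool_pos: [0.5378, 0.0335, 0.0909]
tool_rot: [-3.141, 0.0, -0.078]
contact_force: [-3.5, 0.6, 0.7]
opening: 0.0236
grip_force: 35.0
```

apply_moves(motion="0 -0.05 0 0.2 0 0 0; 0 0 0 0.2 0 0 0; 0 0 0 0.2 0 0 0; 0 0 0 0 0 0 0")

```text
time: 35.45
tool_pos: [0.5376, 0.0335, 0.0849]
tool_rot: [-3.141, 0.0, -0.078]
contact_force: [-6.7, 1.2, 5.0]
opening: 0.0237
grip_force: 35.0
```

apply_moves(motion="0 -0.08 0 0 0 0 0; 0 0 0 0.2 0 0 0; 0 0 0 0.2 0 0 0; 0 0 0 0.2 0 0 0; 0 0 0 0 0 0 0")

```text
time: 36.08
tool_pos: [0.5375, 0.0335, 0.0791]
tool_rot: [-3.141, -0.002, -0.078]
contact_force: [-5.2, 0.3, 5.4]
opening: 0.0235
grip_force: 35.0
```

apply_moves(motion="0 0 0 0.2 0 0 0; 0 0 0 0.2 0 0 0; 0 0 0 0.2 0 0 0; 0 0 0 0.15 0 0 0; 0 0 0 0 0 0 0")

```text
time: 36.7
tool_pos: [0.5375, 0.0335, 0.0719]
tool_rot: [-3.141, -0.002, -0.078]
contact_force: [-7.4, 1.7, 7.4]
opening: 0.0237
grip_force: 35.0
```

apply_moves(motion="0 0 0 0.1 0 0 0; 0 0 0 0.1 0 0 0; 0 0 0 0 0 0 0")

```text
time: 37.08
tool_pos: [0.5375, 0.0335, 0.0718]
tool_rot: [-3.141, -0.003, -0.078]
contact_force: [-12.5, 0.2, 23.5]
opening: 0.024
grip_force: 35.0
```

apply_moves(motion="0 0 0 -0.1 0 0 0; 35 0 0 0 0 0 0; 40 0 0 0 0 0 0; 45 0 0 0 0 0 0; 45 0 0 0 0 0 0; 45 0 0 -3 0 0 0; 45 0 0 -5 0 0 0; 45 -4 0 -5 0 0 0; 45 -4 0 0 0 0 0; 45 0 0 0 0 0 0; 45 0 0 0 0 0 0")

```text
time: 38.45
tool_pos: [0.4593, 0.0395, 0.1993]
tool_rot: [-3.141, -0.003, -0.078]
contact_force: [-0.1, 0.2, -0.4]
opening: 0.0414
grip_force: 0.0
```

```bash
python3 - <<'E'
from h import *
p,s=shot("wrist"); print(s["tool_pos"],s["tool_rot"],s["qpos"].round(2))
spfit(p,s)
for r in robot.trace("knob1",p):
    ys,xs=np.where(r["pixels"]); print("knob",round(r["score"],2),len(xs),xs.min(),xs.max(),ys.min(),ys.max(),np.median(p["img"][r["pixels"]],axis=0))
a=np.linspace(0,6.28,60); fl=proj([[.538+.03*np.cos(b),.0335+.03*np.sin(b),.06] for b in a],p,s); print("exp flange",fl.min(0),fl.max(0))
t=robot.read_camera("top"); print([(np.round(r["centre"],3),round(r["score"],2)) for r in robot.search_frame("knob1",t)])
E
```

```text
[0.4593459  0.03951665 0.19931898] [-3.14127191e+00 -3.02513797e-03 -7.82268965e-02] [-0.08  0.25  1.74  0.    1.15  1.57]
sp [ 0.5255 -0.1259] err 42.0 278 tool [0.0785 0.1598 0.1155] score 0.72
sp [ 0.3779 -0.2334] err 357.0 701 tool [-0.0603  0.2785  0.115 ] score 0.7
sp [0.5445 0.1128] err 47.0 231 tool [ 0.0788 -0.0796  0.1156] score 0.65
sp [ 0.5316 -0.0468] err 56.0 248 tool [0.0784 0.0804 0.1155] score 0.62
knob 0.94 4385 285 356 98 180 [54. 55. 55.]
knob 0.9 2700 536 602 196 254 [196. 103.  38.]
knob 0.72 610 574 639 276 297 [242. 208. 142.]
exp flange [285.51539034 100.68105152] [355.26518471 172.72254773]
[(array([ 0.711, -0.446,  0.024]), 0.91), (array([ 0.428, -0.225,  0.034]), 0.8), (array([ 0.452, -0.397,  0.032]), 0.78), (array([ 0.557, -0.381,  0.033]), 0.52)]
```

Knob 1 is home: its flange spans columns 285-356, where 285.5-355.3 was expected. Next is the black knob at (.452,-.397).

```bash
python3 - <<'E'
from h import *
plan([(.49,-.16,.24,1.75)],90,step=.06,ta=.18)
plan([(.52,-.364,.16,3.60)],90,step=.06,ta=.18,start=(.49,-.16,.24,1.75))
E
```

```text
11 90 0.42 1.79 -0.38 0 -0.001 -0.166; 90 0.12 1.83 -0.38 0 0 -0.166; 90 -0.18 1.83 -0.38 0 0 -0.166; 90 -0.48 1.77 -0.38 0 0 -0.166; 90 -0.77 1.67 -0.38 0 0 -0.166; 90 -1.04 1.52 -0.38 0 0 -0.166; 90 -1.27 1.32 -0.38 0 0 -0.166; 90 -1.47 1.09 -0.38 0 0 -0.166; 90 -1.63 0.84 -0.38 0 0 -0.166; 90 -1.75 0.55 -0.38 0 0 -0.166; 90 -1.82 0.26 -0.38 0 0 -0.166
11 90 -1.87 -0.06 0.73 0 0 -0.168; 90 -1.84 -0.37 0.73 0 0 -0.168; 90 -1.75 -0.68 0.73 0 0 -0.168; 90 -1.61 -0.96 0.73 0 0 -0.168; 90 -1.43 -1.22 0.73 0 0 -0.168; 90 -1.2 -1.44 0.73 0 0 -0.168; 90 -0.95 -1.62 0.73 0 0 -0.168; 90 -0.66 -1.75 0.73 0 0 -0.168; 90 -0.36 -1.84 0.73 0 0 -0.168; 90 -0.04 -1.87 0.73 0 0 -0.168; 90 0.27 -1.86 0.73 0 0 -0.168
```

apply_moves(motion="60 0.42 1.79 -0.38 0 0 -0.166; 90 0.12 1.83 -0.38 0 0 -0.166; 90 -0.18 1.83 -0.38 0 0 -0.166; 90 -0.48 1.77 -0.38 0 0 -0.166; 90 -0.77 1.67 -0.38 0 0 -0.166; 90 -1.04 1.52 -0.38 0 0 -0.166; 90 -1.27 1.32 -0.38 0 0 -0.166; 90 -1.47 1.09 -0.38 0 0 -0.166; 90 -1.63 0.84 -0.38 0 0 -0.166; 90 -1.75 0.55 -0.38 0 0 -0.166; 90 -1.82 0.26 -0.38 0 0 -0.166")

```text
time: 40.08
tool_pos: [0.4897, -0.1608, 0.2407]
tool_rot: [3.14, -0.0, 1.753]
contact_force: [0.2, -0.2, -0.2]
opening: 0.0825
grip_force: 0.0
```

apply_moves(motion="90 -1.87 -0.06 0.73 0 0 -0.168; 90 -1.84 -0.37 0.73 0 0 -0.168; 90 -1.75 -0.68 0.73 0 0 -0.168; 90 -1.61 -0.96 0.73 0 0 -0.168; 90 -1.43 -1.22 0.73 0 0 -0.168; 90 -1.2 -1.44 0.73 0 0 -0.168; 90 -0.95 -1.62 0.73 0 0 -0.168; 90 -0.66 -1.75 0.73 0 0 -0.168; 90 -0.36 -1.84 0.73 0 0 -0.168; 90 -0.04 -1.87 0.73 0 0 -0.168; 90 0.27 -1.86 0.73 0 0 -0.168; 90 0 0 0 0 0 0; 90 0 0 0 0 0 0")

```text
time: 41.7
tool_pos: [0.5189, -0.3636, 0.1605]
tool_rot: [3.141, 0.002, -2.691]
contact_force: [-0.3, 0.2, -0.8]
opening: 0.0825
grip_force: 0.0
```

```bash
python3 - <<'E'
from h import *
p,s=shot("wrist"); print(s["tool_pos"],s["tool_rot"],s["qpos"].round(2)); near(p,s)
E
```

```text
[ 0.51892189 -0.36361809  0.16052669] [ 3.14142391e+00  1.82574390e-03 -2.69064274e+00] [-0.73  0.59  1.3   0.    1.25 -2.76]
knob [ 0.4536 -0.4004] yaw 0.497 err 230.0 3647 white 157 [0.01433842 0.00775258] tool [ 0.075  -0.0046  0.1204] box (np.int64(283), np.int64(348), np.int64(104), np.int64(178))
knob [ 0.5935 -0.4097] yaw -2.386 err 609.0 2616 white 0 0 tool [-0.0468 -0.0739  0.1206] box (np.int64(218), np.int64(276), np.int64(237), np.int64(306))
```

apply_moves(motion="75 3.75 -0.23 2 0 0 0; 75 3.75 -0.23 3 0 0 -0.046; 75 0 0 4 0 0 0; 75 0 0 4 0 0 0; 75 0 0 1.8 0 0 0; 75 0 0 0 0 0 0; 0 0 0 0 0 0 0; 0 0 0 0 0 0 0; 0 0 0 0 0 0 0; 0 0 0 0 0 0 0; 0 0 0 0 0 0 0; 0 0 0 0 0 0 0; 0 0 0 0 0 0 0", force=35)

```text
time: 43.42
tool_pos: [0.4538, -0.4012, 0.0127]
tool_rot: [-3.141, 0.002, -2.641]
contact_force: [-0.6, 0.9, 3.1]
opening: 0.0235
grip_force: 35.0
```

```bash
python3 - <<'E'
from h import *
s=robot.observe(); P=s["tool_pos"]; print(P,s["tool_rot"])
# pre-place for spindle 4 (.5444,.1131): 74 mm short
c=(.5444-.074*np.cos(.079),.1131+.074*np.sin(.079))
plan([(P[0],P[1],.13,3.638),(.48,-.20,.14,1.9)],0,start=(P[0],P[1],P[2],3.638),step=.055,ta=.175)
plan([(c[0],c[1],.115,-.079)],0,start=(.48,-.20,.14,1.9),step=.055,ta=.175)
E
```

```text
[ 0.4537739  -0.40115709  0.01273868] [-3.14086983e+00  1.80158078e-03 -2.64138769e+00]
13 0 0 0 -3.91 0 0 0; 0 0 0 -3.91 0 0 0; 0 0 0 -3.91 0 0 0; 0 -1.19 1.64 -0.1 0 0 0.174; 0 -0.89 1.82 -0.1 0 0 0.174; 0 -0.56 1.95 -0.1 0 0 0.174; 0 -0.21 2.02 -0.1 0 0 0.174; 0 0.14 2.02 -0.1 0 0 0.174; 0 0.49 1.97 -0.1 0 0 0.174; 0 0.82 1.85 -0.1 0 0 0.174; 0 1.13 1.69 -0.1 0 0 0.174; 0 1.4 1.46 -0.1 0 0 0.174; 0 1.64 1.2 -0.1 0 0 0.174
12 0 2.54 0.79 0.21 0 0 0.165; 0 2.63 0.36 0.21 0 0 0.165; 0 2.66 -0.08 0.21 0 0 0.165; 0 2.61 -0.51 0.21 0 0 0.165; 0 2.49 -0.94 0.21 0 0 0.165; 0 2.3 -1.33 0.21 0 0 0.165; 0 2.05 -1.69 0.21 0 0 0.165; 0 1.75 -2.01 0.21 0 0 0.165; 0 1.39 -2.27 0.21 0 0 0.165; 0 1 -2.46 0.21 0 0 0.165; 0 0.58 -2.59 0.21 0 0 0.165; 0 0.15 -2.65 0.21 0 0 0.165
```

apply_moves(motion="0 0 0 -3.91 0 0 0; 0 0 0 -3.91 0 0 0; 0 0 0 -3.91 0 0 0; 0 -1.19 1.64 -0.1 0 0 0.174; 0 -0.89 1.82 -0.1 0 0 0.174; 0 -0.56 1.95 -0.1 0 0 0.174; 0 -0.21 2.02 -0.1 0 0 0.174; 0 0.14 2.02 -0.1 0 0 0.174; 0 0.49 1.97 -0.1 0 0 0.174; 0 0.82 1.85 -0.1 0 0 0.174; 0 1.13 1.69 -0.1 0 0 0.174; 0 1.4 1.46 -0.1 0 0 0.174; 0 1.64 1.2 -0.1 0 0 0.174")

```text
time: 45.05
tool_pos: [0.4792, -0.1994, 0.1398]
tool_rot: [3.14, 0.0, 1.896]
contact_force: [-0.9, -0.1, -0.9]
opening: 0.0239
grip_force: 35.0
```

apply_moves(motion="0 2.54 0.79 0.21 0 0 0.165; 0 2.63 0.36 0.21 0 0 0.165; 0 2.66 -0.08 0.21 0 0 0.165; 0 2.61 -0.51 0.21 0 0 0.165; 0 2.49 -0.94 0.21 0 0 0.165; 0 2.3 -1.33 0.21 0 0 0.165; 0 2.05 -1.69 0.21 0 0 0.165; 0 1.75 -2.01 0.21 0 0 0.165; 0 1.39 -2.27 0.21 0 0 0.165; 0 1 -2.46 0.21 0 0 0.165; 0 0.58 -2.59 0.21 0 0 0.165; 0 0.15 -2.65 0.21 0 0 0.165; 0 0 0 0 0 0 0; 0 0 0 0 0 0 0")

```text
time: 46.8
tool_pos: [0.4695, 0.1183, 0.1148]
tool_rot: [3.142, -0.002, -0.075]
contact_force: [0.0, -0.2, -0.8]
opening: 0.0237
grip_force: 35.0
```

```bash
cat >> h.py <<'E'
def held(p,s,dz=.0125):
    P=np.array(s["tool_pos"]);T=Ro.from_euler('xyz',s["tool_rot"]).as_matrix(); a=np.linspace(0,2*np.pi,90)
    fl=proj([P+T@[.03*np.cos(b),.03*np.sin(b),dz] for b in a],p,s); print("flange exp",fl.min(0).round(1),fl.max(0).round(1))
    for r in robot.trace("knob1",p):
        ys,xs=np.where(r["pixels"]); print(" knob",round(r["score"],2),len(xs),xs.min(),xs.max(),ys.min(),ys.max(),np.median(p["img"][r["pixels"]],axis=0))
E
python3 - <<'E'
from h import *
p,s=shot("wrist"); print(s["tool_pos"],s["tool_rot"],s["opening"]); held(p,s); spfit(p,s)
E
```

```text
[0.46953094 0.11834417 0.11477366] [ 3.14158123e+00 -1.87120376e-03 -7.50983408e-02] 0.02369917856743041
flange exp [267.3 235.1] [373.6 331.7]
 knob 0.81 9223 402 502 91 206 [51. 52. 52.]
 knob 0.68 6943 267 374 235 374 [32. 33. 33.]
sp [ 0.5318 -0.0459] err 127.0 646 tool [0.0743 0.1591 0.0309] score 0.97
sp [0.5445 0.113 ] err 89.0 423 tool [ 0.0751 -0.0003  0.0309] score 0.9
```

apply_moves(motion="0 3.72 -0.02 0 0 0 0.004; 0 3.72 0 0 0 0 0; 0 0 0 0 0 0 0; 0 0 0 0 0 0 0; 0 0 0 0 0 0 0")

```text
time: 47.58
tool_pos: [0.5427, 0.113, 0.115]
tool_rot: [-3.141, -0.001, -0.082]
contact_force: [0.1, -0.1, -1.6]
opening: 0.0239
grip_force: 35.0
```

```bash
python3 - <<'E'
from h import *
p,s=shot("wrist"); print(s["tool_pos"],s["tool_rot"]); held(p,s)
P=np.array(s["tool_pos"]);T=Ro.from_euler('xyz',s["tool_rot"]).as_matrix(); print(T.T@(np.array([.5442,.1131,P[2]])-P))
E
```

```text
[0.54267567 0.1129653  0.11496271] [-3.14140690e+00 -1.01764690e-03 -8.19564887e-02]
flange exp [267.3 235.1] [373.6 331.7]
 knob 0.97 7041 267 374 233 374 [33. 34. 34.]
 knob 0.87 6364 395 483 214 308 [33. 33. 34.]
[ 1.50818124e-03 -2.59031334e-04  1.58291319e-06]
```

apply_moves(motion="0 0.09 -0.02 0.6 0 0 0; 0 0 0 0.6 0 0 0; 0 0 0 0.4 0 0 0; 0 0 0 0.4 0 0 0; 0 0 0 0.4 0 0 0; 0 0 0 0 0 0 0")

```text
time: 48.42
tool_pos: [0.5438, 0.1132, 0.0903]
tool_rot: [-3.141, 0.0, -0.082]
contact_force: [-3.4, -0.4, -1.3]
opening: 0.0238
grip_force: 35.0
```

apply_moves(motion="0 -0.08 0 0.2 0 0 0; 0 0 0 0.2 0 0 0; 0 0 0 0.2 0 0 0; 0 0 0 0.2 0 0 0; 0 0 0 0.2 0 0 0; 0 0 0 0 0 0 0")

```text
time: 49.18
tool_pos: [0.5438, 0.1134, 0.0814]
tool_rot: [-3.141, -0.002, -0.082]
contact_force: [-4.4, 0.7, 5.1]
opening: 0.0236
grip_force: 35.0
```

apply_moves(motion="0 0 0 0.2 0 0 0; 0 0 0 0.2 0 0 0; 0 0 0 0.2 0 0 0; 0 0 0 0.2 0 0 0; 0 0 0 0.15 0 0 0; 0 0 0 0 0 0 0")

```text
time: 49.92
tool_pos: [0.5438, 0.1133, 0.0727]
tool_rot: [-3.141, -0.002, -0.082]
contact_force: [-8.6, 0.2, 13.9]
opening: 0.0239
grip_force: 35.0
```

Home is expected at about .0727. One more push, then release and go back to the last knob.

apply_moves(motion="0 0 0 0.1 0 0 0; 0 0 0 0 0 0 0")

```text
time: 50.18
tool_pos: [0.5438, 0.1132, 0.0727]
tool_rot: [-3.141, -0.003, -0.082]
contact_force: [-11.7, -0.4, 21.6]
opening: 0.0234
grip_force: 35.0
```

apply_moves(motion="0 0 0 -0.1 0 0 0; 35 0 0 0 0 0 0; 40 0 0 0 0 0 0; 45 0 0 0 0 0 0; 45 0 0 0 0 0 0; 45 0 0 -3 0 0 0; 45 0 0 -5 0 0 0; 45 -4 0 -5 0 0 0; 45 -4 0 0 0 0 0; 45 0 0 0 0 0 0; 45 0 0 0 0 0 0")

```text
time: 51.55
tool_pos: [0.4655, 0.1197, 0.2002]
tool_rot: [-3.141, -0.003, -0.082]
contact_force: [0.7, -0.9, 0.4]
opening: 0.0411
grip_force: 0.0
```

```bash
python3 - <<'E'
from h import *
p,s=shot("wrist"); print(s["tool_pos"],s["tool_rot"],s["qpos"].round(2))
for c in((.538,.0335),(.5444,.1131)):
    a=np.linspace(0,6.28,60); fl=proj([[c[0]+.03*np.cos(b),c[1]+.03*np.sin(b),.06] for b in a],p,s); print("exp flange",fl.min(0),fl.max(0))
for r in robot.trace("knob1",p):
    ys,xs=np.where(r["pixels"]); print("knob",round(r["score"],2),len(xs),xs.min(),xs.max(),ys.min(),ys.max(),np.median(p["img"][r["pixels"]],axis=0))
t=robot.read_camera("top"); print([(np.round(r["centre"],3),round(r["score"],2)) for r in robot.search_frame("knob1",t)])
plan([(.49,-.16,.22,1.75)],90,step=.06,ta=.18)
plan([(.625,-.348,.16,3.60)],90,step=.06,ta=.18,start=(.49,-.16,.22,1.75))
E
```

```text
[0.46554485 0.11970899 0.20023023] [-3.14117128e+00 -2.92136102e-03 -8.21332167e-02] [ 0.09  0.28  1.69 -0.    1.17  1.75]
exp flange [378.44680385 100.99693689] [447.15325787 172.46123093]
exp flange [285.94149393 100.4468243 ] [355.49174253 172.30467041]
knob 0.97 1717 600 639 196 248 [158.  89.  33.]
knob 0.78 4411 379 449 98 178 [54. 55. 55.]
knob 0.61 4249 285 356 98 178 [57. 58. 58.]
knob 0.19 80176 138 639 0 191 [232. 237. 230.]
[(array([ 0.592, -0.402,  0.035]), 0.89), (array([ 0.708, -0.446,  0.027]), 0.88), (array([ 0.428, -0.226,  0.034]), 0.76), (array([0.542, 0.019, 0.081]), 0.61), (array([ 0.256, -0.43 ,  0.032]), 0.56)]
11 90 0.43 2.51 -0.19 0 -0.001 -0.167; 90 0.01 2.55 -0.19 0 0 -0.167; 90 -0.41 2.52 -0.19 0 0 -0.167; 90 -0.83 2.41 -0.19 0 0 -0.167; 90 -1.22 2.24 -0.19 0 0 -0.167; 90 -1.57 2.01 -0.19 0 0 -0.167; 90 -1.88 1.72 -0.19 0 0 -0.167; 90 -2.14 1.39 -0.19 0 0 -0.167; 90 -2.34 1.01 -0.19 0 0 -0.167; 90 -2.48 0.61 -0.19 0 0 -0.167; 90 -2.54 0.19 -0.19 0 0 -0.167
11 90 -1.9 0.9 0.55 0 0 -0.168; 90 -2.02 0.57 0.55 0 0 -0.168; 90 -2.09 0.23 0.55 0 0 -0.168; 90 -2.1 -0.13 0.55 0 0 -0.168; 90 -2.05 -0.48 0.55 0 0 -0.168; 90 -1.94 -0.81 0.55 0 0 -0.168; 90 -1.78 -1.13 0.55 0 0 -0.168; 90 -1.56 -1.41 0.55 0 0 -0.168; 90 -1.3 -1.65 0.55 0 0 -0.168; 90 -1.01 -1.85 0.55 0 0 -0.168; 90 -0.69 -1.99 0.55 0 0 -0.168
```

The remaining black knob has been knocked to about (.592,-.402), so I'll look at it from a neutral yaw.

```bash
python3 - <<'E'
from h import *
plan([(.51,-.40,.18,-.08)],90,step=.055)
E
```

```text
10 90 0.87 5.14 0.2 0 -0.001 0; 90 0.87 5.14 0.2 0 0 0; 90 0.87 5.14 0.2 0 0 0; 90 0.87 5.14 0.2 0 0 0; 90 0.87 5.14 0.2 0 0 0; 90 0.87 5.14 0.2 0 0 0; 90 0.86 5.14 0.2 0 0 0; 90 0.86 5.14 0.2 0 0 0; 90 0.86 5.14 0.2 0 0 0; 90 0.86 5.14 0.2 0 0 0
```

apply_moves(motion="90 0.87 5.14 0.2 0 0 0; 90 0.87 5.14 0.2 0 0 0; 90 0.87 5.14 0.2 0 0 0; 90 0.87 5.14 0.2 0 0 0; 90 0.87 5.14 0.2 0 0 0; 90 0.87 5.14 0.2 0 0 0; 90 0.86 5.14 0.2 0 0 0; 90 0.86 5.14 0.2 0 0 0; 90 0.86 5.14 0.2 0 0 0; 90 0.86 5.14 0.2 0 0 0; 90 0 0 0 0 0 0; 90 0 0 0 0 0 0")

```text
time: 53.25
tool_pos: [0.5088, -0.3993, 0.1791]
tool_rot: [-3.14, -0.001, -0.083]
contact_force: [-0.0, 0.5, 0.0]
opening: 0.0829
grip_force: 0.0
```

```bash
python3 - <<'E'
from h import *
p,s=shot("wrist"); print(s["tool_pos"],s["tool_rot"],s["qpos"].round(2)); near(p,s)
print([(np.round(r["centre"],3),round(r["score"],2)) for r in robot.search_frame("bowl",p)])
E
```

```text
[ 0.50884755 -0.39932017  0.17913847] [-3.13977076e+00 -7.95908899e-04 -8.26661178e-02] [-0.78  0.6   1.23  0.    1.31  0.87]
knob [ 0.4349 -0.2279] yaw -0.830 err 1542.0 1253 white 21 [0.02018159 0.00798997] tool [-0.0879 -0.1644  0.1394] box (np.int64(142), np.int64(201), np.int64(273), np.int64(311))
knob [ 0.5943 -0.4101] yaw 0.475 err 144.0 3408 white 152 [0.0154235  0.00743764] tool [0.086  0.004  0.1392] box (np.int64(294), np.int64(356), np.int64(93), np.int64(163))
[(array([ 0.681, -0.312,  0.014]), 0.79), (array([ 0.599, -0.162,  0.055]), 0.51)]
```

```bash
python3 - <<'E'
from h import *
plan([(.55,-.40,.18,1.75)],75,step=.06,ta=.178)
plan([(.5943,-.4101,.14,3.617)],75,step=.06,ta=.178,start=(.55,-.40,.18,1.75))
E
```

```text
11 75 0.37 -0.02 0 0 -0.002 -0.166; 75 0.37 0.05 0 0 0 -0.166; 75 0.35 0.11 0 0 0 -0.166; 75 0.33 0.16 0 0 0 -0.166; 75 0.3 0.22 0 0 0 -0.166; 75 0.26 0.26 0 0 0 -0.166; 75 0.21 0.3 0 0 0 -0.166; 75 0.16 0.33 0 0 0 -0.166; 75 0.1 0.36 0 0 0 -0.166; 75 0.04 0.37 0 0 0 -0.166; 75 -0.02 0.37 0 0 0 -0.166
11 75 -0.16 0.38 0.36 0 0 -0.17; 75 -0.22 0.35 0.36 0 0 -0.17; 75 -0.28 0.3 0.36 0 0 -0.17; 75 -0.33 0.25 0.36 0 0 -0.17; 75 -0.36 0.19 0.36 0 0 -0.17; 75 -0.39 0.13 0.36 0 0 -0.17; 75 -0.41 0.06 0.36 0 0 -0.17; 75 -0.41 -0.01 0.36 0 0 -0.17; 75 -0.41 -0.08 0.36 0 0 -0.17; 75 -0.39 -0.15 0.36 0 0 -0.17; 75 -0.36 -0.21 0.36 0 0 -0.17
```

apply_moves(motion="75 0.37 -0.02 0 0 0 -0.166; 75 0.37 0.05 0 0 0 -0.166; 75 0.35 0.11 0 0 0 -0.166; 75 0.33 0.16 0 0 0 -0.166; 75 0.3 0.22 0 0 0 -0.166; 75 0.26 0.26 0 0 0 -0.166; 75 0.21 0.3 0 0 0 -0.166; 75 0.16 0.33 0 0 0 -0.166; 75 0.1 0.36 0 0 0 -0.166; 75 0.04 0.37 0 0 0 -0.166; 75 -0.02 0.37 0 0 0 -0.166")

```text
time: 54.78
tool_pos: [0.5502, -0.4003, 0.1808]
tool_rot: [3.139, 0.001, 1.751]
contact_force: [0.0, -0.7, 0.4]
opening: 0.0686
grip_force: 0.0
```

apply_moves(motion="75 -0.16 0.38 0.36 0 0 -0.17; 75 -0.22 0.35 0.36 0 0 -0.17; 75 -0.28 0.3 0.36 0 0 -0.17; 75 -0.33 0.25 0.36 0 0 -0.17; 75 -0.36 0.19 0.36 0 0 -0.17; 75 -0.39 0.13 0.36 0 0 -0.17; 75 -0.41 0.06 0.36 0 0 -0.17; 75 -0.41 0 0.36 0 0 -0.17; 75 -0.41 -0.08 0.36 0 0 -0.17; 75 -0.39 -0.15 0.36 0 0 -0.17; 75 -0.36 -0.21 0.36 0 0 -0.17; 75 0 0 0 0 0 0; 75 0 0 0 0 0 0")

```text
time: 56.4
tool_pos: [0.5942, -0.4112, 0.1411]
tool_rot: [-3.141, 0.002, -2.672]
contact_force: [0.6, 0.3, 0.6]
opening: 0.0688
grip_force: 0.0
```

```bash
python3 - <<'E'
from h import *
s=robot.observe(); print(s["tool_pos"],s["tool_rot"],s["qpos"].round(2))
plan([(.5943,-.4101,.0125,3.617)],75,step=.04)
t=robot.read_camera("top"); print([(np.round(r["centre"],3),round(r["score"],2)) for r in robot.search_frame("knob1",t)])
E
```

```text
[ 0.59417195 -0.41116204  0.14113553] [-3.14057652e+00  1.94833362e-03 -2.67187694e+00] [-0.71  0.78  1.    0.    1.36 -2.75]
4 75 -0.01 0.03 3.22 -0.001 0.002 -0.001; 75 -0.01 0.02 3.22 0 0 -0.001; 75 -0.01 0.02 3.22 0 0 -0.001; 75 -0.01 0.02 3.22 0 0 -0.001
[(array([ 0.258, -0.431,  0.028]), 0.76), (array([0.535, 0.029, 0.088]), 0.74), (array([ 0.725, -0.439,  0.007]), 0.69), (array([0.541, 0.111, 0.088]), 0.63)]
```

apply_moves(motion="75 -0.01 0.03 3.22 0 0 0; 75 -0.01 0.02 3.22 0 0 0; 75 -0.01 0.02 3.22 0 0 0; 75 0 0.02 3.15 0 0 0; 75 0 0 0 0 0 0; 0 0 0 0 0 0 0; 0 0 0 0 0 0 0; 0 0 0 0 0 0 0; 0 0 0 0 0 0 0; 0 0 0 0 0 0 0; 0 0 0 0 0 0 0; 0 0 0 0 0 0 0; 0 0 0 0 0 0 0", force=35)

```text
time: 58.12
tool_pos: [0.5941, -0.4108, 0.0128]
tool_rot: [-3.141, 0.002, -2.669]
contact_force: [-0.4, -0.6, 3.6]
opening: 0.0233
grip_force: 35.0
```

```bash
python3 - <<'E'
from h import *
s=robot.observe(); P=s["tool_pos"]; print(P,s["tool_rot"])
# spindle 2 (.5317,-.0465): 74 mm short
c=(.5317-.074*np.cos(.079),-.0465+.074*np.sin(.079)); y=s["tool_rot"][2]+2*np.pi
plan([(P[0],P[1],.13,y),(.50,-.22,.14,1.9)],0,start=(P[0],P[1],P[2],y),step=.055,ta=.175)
plan([(c[0],c[1],.115,-.079)],0,start=(.50,-.22,.14,1.9),step=.055,ta=.175)
E
```

```text
[ 0.59413495 -0.41081723  0.01281665] [-3.14077184e+00  1.92085712e-03 -2.66940601e+00]
13 0 0 0 -3.91 0 0 0; 0 0 0 -3.91 0 0 0; 0 0 0 -3.91 0 0 0; 0 -0.03 2.13 -0.1 0 0 0.171; 0 0.33 2.1 -0.1 0 0 0.171; 0 0.69 2.01 -0.1 0 0 0.171; 0 1.02 1.87 -0.1 0 0 0.171; 0 1.32 1.67 -0.1 0 0 0.171; 0 1.59 1.42 -0.1 0 0 0.171; 0 1.81 1.12 -0.1 0 0 0.171; 0 1.97 0.8 -0.1 0 0 0.171; 0 2.08 0.45 -0.1 0 0 0.171; 0 2.13 0.09 -0.1 0 0 0.171
12 0 1.53 0.15 0.21 0 0 0.165; 0 1.53 -0.1 0.21 0 0 0.165; 0 1.49 -0.35 0.21 0 0 0.165; 0 1.42 -0.59 0.21 0 0 0.165; 0 1.3 -0.82 0.21 0 0 0.165; 0 1.15 -1.02 0.21 0 0 0.165; 0 0.97 -1.19 0.21 0 0 0.165; 0 0.76 -1.34 0.21 0 0 0.165; 0 0.53 -1.44 0.21 0 0 0.165; 0 0.28 -1.51 0.21 0 0 0.165; 0 0.03 -1.53 0.21 0 0 0.165; 0 -0.22 -1.52 0.21 0 0 0.165
```

apply_moves(motion="0 0 0 -3.91 0 0 0; 0 0 0 -3.91 0 0 0; 0 0 0 -3.91 0 0 0; 0 -0.03 2.13 -0.1 0 0 0.171; 0 0.33 2.1 -0.1 0 0 0.171; 0 0.69 2.01 -0.1 0 0 0.171; 0 1.02 1.87 -0.1 0 0 0.171; 0 1.32 1.67 -0.1 0 0 0.171; 0 1.59 1.42 -0.1 0 0 0.171; 0 1.81 1.12 -0.1 0 0 0.171; 0 1.97 0.8 -0.1 0 0 0.171; 0 2.08 0.45 -0.1 0 0 0.171; 0 2.13 0.09 -0.1 0 0 0.171")

```text
time: 59.75
tool_pos: [0.499, -0.2194, 0.1395]
tool_rot: [3.14, 0.0, 1.898]
contact_force: [-0.2, 0.7, -0.8]
opening: 0.0236
grip_force: 35.0
```

apply_moves(motion="0 1.53 0.15 0.21 0 0 0.165; 0 1.53 -0.1 0.21 0 0 0.165; 0 1.49 -0.35 0.21 0 0 0.165; 0 1.42 -0.59 0.21 0 0 0.165; 0 1.3 -0.82 0.21 0 0 0.165; 0 1.15 -1.02 0.21 0 0 0.165; 0 0.97 -1.19 0.21 0 0 0.165; 0 0.76 -1.34 0.21 0 0 0.165; 0 0.53 -1.44 0.21 0 0 0.165; 0 0.28 -1.51 0.21 0 0 0.165; 0 0.03 -1.53 0.21 0 0 0.165; 0 -0.22 -1.52 0.21 0 0 0.165; 0 0 0 0 0 0 0; 0 0 0 0 0 0 0")

```text
time: 61.5
tool_pos: [0.4572, -0.0412, 0.1146]
tool_rot: [-3.142, -0.002, -0.073]
contact_force: [0.2, 0.5, -0.6]
opening: 0.0236
grip_force: 35.0
```

```bash
python3 - <<'E'
from h import *
p,s=shot("wrist"); print(s["tool_pos"],s["tool_rot"],s["opening"]); held(p,s); spfit(p,s)
E
```

```text
[ 0.45715118 -0.04119035  0.11455758] [-3.14152975e+00 -2.43476893e-03 -7.27660387e-02] 0.023556633771848787
flange exp [267.3 235.1] [373.6 331.7]
 knob 0.74 6862 267 374 237 376 [33. 33. 34.]
 knob 0.73 4359 505 591 219 295 [208. 108.  40.]
 knob 0.7 10261 0 113 96 206 [33. 34. 34.]
 knob 0.65 9219 137 238 90 206 [42. 42. 43.]
sp [ 0.5253 -0.1261] err 101.0 587 tool [0.0741 0.0797 0.0307] score 0.92
sp [ 0.5317 -0.0463] err 96.0 424 tool [ 0.0747 -0.0003  0.0307] score 0.89
```

apply_moves(motion="0 3.75 -0.02 0 0 0 0.003; 0 3.75 0 0 0 0 0; 0 0 0 0 0 0 0; 0 0 0 0 0 0 0; 0 0 0 0 0 0 0")

```text
time: 62.28
tool_pos: [0.5306, -0.0464, 0.1146]
tool_rot: [-3.141, -0.001, -0.079]
contact_force: [0.3, -0.0, -0.6]
opening: 0.0239
grip_force: 35.0
```

```bash
python3 - <<'E'
from h import *
p,s=shot("wrist"); print(s["tool_pos"],s["tool_rot"]); held(p,s); spfit(p,s)
P=np.array(s["tool_pos"]);T=Ro.from_euler('xyz',s["tool_rot"]).as_matrix(); print(T.T@(np.array([.5317,-.0464,P[2]])-P))
E
```

```text
[ 0.53063285 -0.04638844  0.11458392] [-3.14113842e+00 -9.84742223e-04 -7.91320755e-02]
flange exp [267.3 235.1] [373.6 331.7]
 knob 0.93 7050 266 374 237 376 [33. 34. 34.]
 knob 0.77 6278 156 246 216 308 [34. 35. 35.]
 knob 0.59 7358 25 132 216 317 [31. 32. 31.]
 knob 0.55 1715 494 556 295 367 [244. 135.  50.]
sp [ 0.5255 -0.1265] err 83.0 538 tool [0.0012 0.0803 0.0305] score 0.67
[ 1.06472249e-03 -7.28312687e-05  1.08155980e-06]
```

apply_moves(motion="0 0.15 0 0.6 0 0 0; 0 0 0 0.6 0 0 0; 0 0 0 0.4 0 0 0; 0 0 0 0.4 0 0 0; 0 0 0 0.4 0 0 0; 0 0 0 0 0 0 0")

```text
time: 63.18
tool_pos: [0.5324, -0.0464, 0.09]
tool_rot: [-3.141, 0.0, -0.079]
contact_force: [-2.3, -0.1, -2.3]
opening: 0.024
grip_force: 35.0
```

apply_moves(motion="0 -0.05 0 0.2 0 0 0; 0 0 0 0.2 0 0 0; 0 0 0 0.2 0 0 0; 0 0 0 0.2 0 0 0; 0 0 0 0.2 0 0 0; 0 0 0 0 0 0 0")

```text
time: 63.92
tool_pos: [0.5324, -0.0465, 0.081]
tool_rot: [-3.141, -0.002, -0.079]
contact_force: [-5.0, 0.5, 4.8]
opening: 0.024
grip_force: 35.0
```

apply_moves(motion="0 0 0 0.2 0 0 0; 0 0 0 0.2 0 0 0; 0 0 0 0.2 0 0 0; 0 0 0 0.2 0 0 0; 0 0 0 0.1 0 0 0; 0 0 0 0 0 0 0")

```text
time: 64.68
tool_pos: [0.5324, -0.0464, 0.0728]
tool_rot: [-3.141, -0.002, -0.079]
contact_force: [-8.1, 1.0, 12.4]
opening: 0.0239
grip_force: 35.0
```

apply_moves(motion="0 0 0 0.1 0 0 0; 0 0 0 0 0 0 0")

```text
time: 64.92
tool_pos: [0.5324, -0.0464, 0.0727]
tool_rot: [-3.142, -0.002, -0.079]
contact_force: [-11.4, 1.0, 21.4]
opening: 0.0239
grip_force: 35.0
```

apply_moves(motion="0 0 0 -0.1 0 0 0; 35 0 0 0 0 0 0; 40 0 0 0 0 0 0; 45 0 0 0 0 0 0; 45 0 0 0 0 0 0; 45 0 0 -3 0 0 0; 45 0 0 -5 0 0 0; 45 -4 0 -5 0 0 0; 45 -4 -3 -2 0 0 0; 45 0 -3 0 0 0 0; 45 0 0 0 0 0 0; 45 0 0 0 0 0 0")

```text
time: 66.42
tool_pos: [0.4585, 0.0191, 0.2201]
tool_rot: [3.142, -0.002, -0.079]
contact_force: [-0.2, -1.0, -0.3]
opening: 0.0414
grip_force: 0.0
```

```bash
python3 - <<'E'
from h import *
p,s=shot("wrist"); print(s["tool_pos"],s["tool_rot"])
hsv=cv2.cvtColor(p["img"],cv2.COLOR_RGB2HSV); K=robot.trace("knob1",p)
for c in((.5317,-.0464),(.538,.0335),(.5444,.1131)):
    a=np.linspace(0,6.28,60); fl=proj([[c[0]+.03*np.cos(b),c[1]+.03*np.sin(b),.06] for b in a],p,s); print("exp flange",fl.min(0).round(1),fl.max(0).round(1),"pointer",proj([c[0]-.0175,c[1]+.0014,.1],p,s).round(0))
for r in K:
    m=r["pixels"]; ys,xs=np.where(m); q=np.zeros(m.shape,np.uint8); cv2.fillPoly(q,[cv2.convexHull(np.c_[xs,ys])],1); wy,wx=np.where((q>0)&(hsv[...,2]>140)&(hsv[...,1]<60)&~m|(m&(hsv[...,2]>160)))
    print("knob",round(r["score"],2),len(xs),xs.min(),xs.max(),ys.min(),ys.max(),np.median(p["img"][m],axis=0),"white",len(wx),wx.mean() if len(wx) else 0,wy.mean() if len(wy) else 0)
t=robot.read_camera("top")
for n in("knob1","pin","wing","pot","bowl","jar","spoon"): print(n,[(np.round(r["centre"],3).tolist(),round(r["score"],2)) for r in robot.search_frame(n,t)])
t=robot.read_camera("scene")
for n in("knob1","pin","wing","bowl","jar","pot"): print(n,[(np.round(r["centre"],3).tolist(),round(r["score"],2)) for r in robot.search_frame(n,t)])
E
```

```text
[0.45849611 0.01912728 0.22005761] [ 3.14154338e+00 -1.63074320e-03 -7.87893079e-02]
exp flange [352.6 103.8] [417.5 171. ] pointer [[393. 161.]]
exp flange [265.6 103.5] [330.7 170.8] pointer [[295. 161.]]
exp flange [180.1 104.3] [244.2 171.1] pointer [[199. 161.]]
knob 0.93 3811 177 243 103 176 [44. 45. 45.] white 242 195.61157024793388 157.95454545454547
knob 0.9 2334 509 570 194 248 [201. 104.  38.] white 1677 541.5163983303518 222.1180679785331
knob 0.84 3844 353 419 101 176 [53. 54. 54.] white 318 390.0314465408805 150.4748427672956
knob 0.71 3703 265 330 102 176 [54. 54. 55.] white 215 293.92093023255813 157.93953488372094
knob1 [([0.428, -0.226, 0.032], 0.89), ([0.256, -0.434, 0.029], 0.75), ([0.71, -0.442, 0.022], 0.7)]
pin [([0.561, 0.245, 0.16], 0.67)]
wing [([0.628, 0.233, 0.103], 0.61)]
pot [([0.729, -0.078, 0.095], 0.94)]
bowl [([0.695, -0.329, 0.02], 0.66)]
jar [([0.539, 0.423, 0.102], 0.57)]
spoon [([0.334, -0.318, 0.014], 0.62)]
knob1 [([0.72, -0.446, 0.022], 0.87), ([0.555, 0.109, 0.08], 0.86), ([0.444, -0.234, 0.026], 0.77), ([0.548, 0.033, 0.078], 0.75), ([0.545, -0.045, 0.079], 0.63), ([0.266, -0.429, 0.018], 0.58)]
pin [([0.571, 0.242, 0.147], 0.76)]
wing [([0.645, 0.233, 0.102], 0.91)]
bowl [([0.668, -0.33, 0.026], 0.57)]
jar [([0.567, 0.422, 0.072], 0.91)]
pot [([0.709, -0.075, 0.101], 0.79)]
```

```bash
python3 -c "
from h import *
print(robot.hand_in())"
```

```text
the job is handed in; nothing more can be done
None
```

The job is handed in: the wing and pin are in the hinge and the three black knobs are home on spindles 2, 3 and 4, checked from camera and force readings; the hand-in gave no verdict, and I viewed 15 pictures, one over the limit of 14.

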